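Put degreased bonding bars away in their dust-proof tray with tongs

TASK

The aluminium bars drying on the brown paper have been degreased for gluing, so the gripper must never touch one. Take the sprung tongs from their wire rest and, squeezing and releasing them, lay every bar flat and along a lane of its own in the white tray; then put the tongs back on the rest, slide the loaded tray into the blue dust cover until its front panel shuts against the mouth, and turn the red-knobbed catch, which bars the mouth at first, back across the panel. Do not disturb the glue bottle, the sanding block or the roll of black tape.

Things in the scene. Friction and masses are not known exactly. Their poses are not given: they have to be found in the camera images.
- tongs: Sprung steel tongs 175 mm long lying level on the rest: two upright strips (4 mm thick, 14 mm high) run from a round bow at the back to jaws in front. Origin midway between the strips, at their mid-height, in the middle of the grip place; +x to the jaws, +z up. 0.09 kg. While the fingers hold the tongs their pose is not reported: the jaws then follow from the tool pose.
- tongs_grip (a point): Grip place, at the tongs' origin: dark ribs, x = -12 to +12 mm. Tool straight down, fingers closing along the tongs' y. Over their outsides the strips are 43 mm apart when free, 36 mm with the jaws shut on a bar, 28 mm fully squeezed. The spring pushes each finger with 5 N when free, 8 N at 41 mm, 14 N at 36 mm: at 39 to 42 mm the tongs are held, jaws open. Grip with 40 N at most.
- tongs_jaws (a point): Midway between the jaws' lower ends, at x = +75, y = 0, z = -62 mm of the tongs. In front each strip turns straight down into a jaw blade 12 mm wide (along x) and 4 mm thick. Gap between the blades: 34 mm free, 30 mm when gripped at 41 mm, 20 mm at 36 mm.
- rest: Fixed tong rest: beech foot 135 x 74 x 14 mm, two U-shaped steel wires, level tops 71 mm above the bench at x = +45 and -58 mm; their ends turn up 13 mm higher, with 31 mm free either side of the middle in front, 24.5 mm at the back. Origin on the bench under the grip place of the parked tongs; +x is the way the jaws point.
- rest_seat (a point): Where the origin of the parked tongs belongs: 78 mm above the rest's origin. The tongs may start a few mm off it along x.
- bar0: Bright aluminium bar 70 x 20 x 8 mm with a small hole near one end, lying flat on brown drying paper on the bench. Origin at its centre; x along its length, y across its width. 0.035 kg. Two to four of bar0 to bar3 are present. No finger may touch it.
- bar1: Bright aluminium bar 70 x 20 x 8 mm with a small hole near one end, lying flat on brown drying paper on the bench. Origin at its centre; x along its length, y across its width. 0.035 kg. Two to four of bar0 to bar3 are present. No finger may touch it.
- bar2: Bright aluminium bar 70 x 20 x 8 mm with a small hole near one end, lying flat on brown drying paper on the bench. Origin at its centre; x along its length, y across its width. 0.035 kg. Two to four of bar0 to bar3 are present. No finger may touch it.
- bar3: Bright aluminium bar 70 x 20 x 8 mm with a small hole near one end, lying flat on brown drying paper on the bench. Origin at its centre; x along its length, y across its width. 0.035 kg. Two to four of bar0 to bar3 are present. No finger may touch it.
- tray: Loose white tray with four lanes, flat on the bench in front of the cover. Origin: middle of the front panel's inner face, at bench level; +x to the back end, which enters the cover first; z up. Trough x = 0 to 182 mm, 90 mm wide (84 inside), walls 23 mm high, grey floor 6 mm thick. Front panel 114 mm wide, 30 mm high, x = -5 to 0. 0.2 kg; it slides on the bench.
- tray_tab (a point): Middle of the grey pull tab on the front panel, 24 mm in front of the tray's origin and 18 mm above the bench. The tab reaches from x = -5 to -40 mm of the tray, is 10 mm thick (along y) and stands 6 to 30 mm above the bench; pinch it from above, fingers closing along the tray's y. The pinch gives a little: turned by the tab, the tray may lag a few degrees.
- lane0 (a point): Middle of lane 0 of the tray, on its floor (nearest the front panel); axes as the tray's. Each lane is 41.5 mm wide (along x) and 84 mm long (along y), parted by ribs 5 mm high and 3 mm thick; one bar lies lengthwise in it, along the tray's y.
- lane1 (a point): Middle of lane 1 of the tray, on its floor (an inner lane); axes as the tray's. Each lane is 41.5 mm wide (along x) and 84 mm long (along y), parted by ribs 5 mm high and 3 mm thick; one bar lies lengthwise in it, along the tray's y.
- lane2 (a point): Middle of lane 2 of the tray, on its floor (an inner lane); axes as the tray's. Each lane is 41.5 mm wide (along x) and 84 mm long (along y), parted by ribs 5 mm high and 3 mm thick; one bar lies lengthwise in it, along the tray's y.
- lane3 (a point): Middle of lane 3 of the tray, on its floor (next to the back end); axes as the tray's. Each lane is 41.5 mm wide (along x) and 84 mm long (along y), parted by ribs 5 mm high and 3 mm thick; one bar lies lengthwise in it, along the tray's y.
- cover: Fixed blue sheet-steel dust cover: a low hood without a floor, 29 mm high, 98 mm wide, 187 mm deep. Origin: middle of its open mouth, at bench level; +x points into it. Inside 94 mm wide and 27 mm high (the tray has 2 mm to spare each side); the mouth flares to about 105 mm over the first 18 mm.
- cover_mouth (a point): Middle of the cover's mouth at bench level; axes as the cover's. With the tray home its front panel touches the mouth and the tray's origin lies at this point, or 1 to 2 mm short of it.
- catch (a joint): Turn button beside the cover's mouth: a flat steel arm, swinging level, with a red finger knob. 0 = shut, lying across the mouth, where it bars the way in or, with the tray home, keeps the panel in; 1.57 = open, pointing straight away from the cover, clear of the tray. Opens clockwise seen from above, range 0 to 1.75 rad, stiff enough to stay where left (about 1 N at the knob).
- catch_knob (a point): Near the top of the turn button's red knob, a round post 12 mm thick, from 27 to 56 mm above the bench, 42 mm from the pivot; this point is 52 mm up. Pinch it from above, with the fingertips over 32 mm up, so as to clear the tray's panel and tab.
- catch_pivot (a point): Point on the turn button's pivot axis, 52 mm above the bench; in the cover's axes it lies 12 mm before the mouth and 72 mm to +y. The arm is 9 mm wide, reaches 50 mm from the pivot, 19 to 27 mm above the bench.
- glue_bottle: Squeeze bottle with an orange nozzle, 35 x 35 x 125 mm, standing behind the work; leave alone.
- sanding: Cork sanding block 46 x 86 x 27 mm, lying behind the work; leave alone.
- tape_roll: Roll of black tape, 52 mm across, 18 mm high, lying near the front edge; leave alone.
There are look-alikes about, which are no part of the job. Leave any pink or purple look-alike of the bar3 alone.

How it is judged:
By the outcome, as a careful person would: the job done as asked, in the order asked, and still so for the second after the job is handed in, with the robot touching nothing.
Of bar0, bar1, bar2, bar3 only 2 to 4 are there at a start; the rules pass over those that are not, and their reading is None.
At some moment in a run one of tray, bar0, bar1, bar2, bar3 may be knocked a few centimetres aside while the robot is not near it.
It also fails if it takes over 210 s, if anything falls off the work surface, if the arm or the gripper's body presses on something with over 40 N, if the wrist force passes 120 N, or if a joint passes its speed limit or range.

ROBOT

A 7-joint arm with a two-finger parallel gripper is mounted at the origin on a cart in front of the work surface, level with it; the furniture and walls round the work are solid. World frame = base frame: x ahead of the robot, y to its left, z up, the work surface at z = 0. Lengths are in m, angles in rad, forces in N, time in s.
With the tool pointing down it reaches from about 0.4 to 0.85 m from the base axis. Payload 4.5 kg.
Tool frame: the origin (TCP) lies midway between the tips of the shut fingers; the grasp point (between the pads) lies 19 mm behind it; z points along the fingers, y is the line along which they close (so a half turn about z gives the same grasp; the last joint's range is limited). The gripper opens to 88 mm and grips with 3 to 60 N. Pads are 18 mm wide; open, the fingers measure 123 mm over their backs; the gripper's body (75 mm by 187 mm) begins 45 mm behind the grasp point.
Start: joints at [-1.212, 0.689, -0.195, 1.565, 0.157, 0.902, -0.215], TCP at [0.199, 0.592, 0.239] pointing down, gripper open.
Joint ranges: [-3.01, 3.01], [-0.46, 2.08], [-1.47, 1.51], [0.13, 2.56], [-1, 4.14], [0.04, 2.09], [-2.66, 2.66]. Speed limits (rad/s): [2.57, 2.57, 3.14, 3.14, 3.14, 3.14, 3.14].

INTERFACE

Orientations are given as a unit quaternion [x, y, z, w].
In Python, from plant import r gives the robot as it stands. The module is installed in compiled form; this text tells all that it offers.
- The arm moves only by the tool step_arm, never from a script. Its argument "series" is a list of rows, each a list of 7 numbers: the shift along the world's x, y, z in mm, then the turn, a rotation vector about the world's x, y, z in rad, then the closure, from 0 (fully open) to 1 (shut). A call has 1 to 20 rows; each row shifts and turns the commanded pose from where the row before left it; what a row does not reach is not made up. A row lasts 1/10 s, in which the tool goes at most 50 mm and 8.59 degrees, less where a joint would pass 70% of its speed; a pose out of reach is approached as far as the arm can. A call is refused whole if a number of a shift passes 50 or a number of a turn 0.15, either way. A call with a gripper value outside its range is refused whole. The fingers move at their own pace and stop on an object; "force" is the grip in N (left out, the last holds). Time passes only in rows, so rows that do not move let the fingers close. It gives the time, the measured TCP pose, the force, the opening and the grip force at its end, in the units of the state.
- r.get_state(): the state, without advancing time (a new reading comes with each control period).
- r.snapshot(name): name is "side" or "top"; returns (picture, depth): 480x640x3 uint8, blue, green, red; 480x640 float32, m along the optical axis (not along the pixel's ray), 0 where there is no reading.
- r.get_calibration(name): a dict with "intrinsics" (3x3 intrinsics, pixels), "pose" (4x4, takes a point from camera to world coordinates). Camera axes: x right, y up, looking along -z (the intrinsics and any distortion apply to the point x, -y, -z); pixel columns grow to the right and rows downward; lengths in m; the calibration is good to about 2 mm. A picture is of the moment at which its call begins. get_calibration takes no time and is no camera call.
- r.finish_job(): hands the job in; it is judged then, once.
The state is a dict: "clock": time; "q": joint angles; "qd": joint speeds; "joint_torque": joint torques, N m; "tool_pos": TCP position; "eef_rot": TCP orientation; "contact_force": force on the tool from outside, world axes, zero at the start; "moment": the same for the moment, N m; "opening": opening from 0.0 (shut) to 1.0 (fully open); "finger_force": force on a finger pad.
Only numpy, scipy, OpenCV 4.12 (cv2) and the standard library are available. Lean on these libraries where they do the work, as an engineer would, in place of code of your own. Each camera call takes 0.05 s, during which the arm holds its last target. There are 200 camera calls.

## Working session

There is one attempt and no reset: what is moved stays moved. The work goes in short steps, Python scripts to look and compute and a tool call to move; the robot and the scene stay as the last step left them, time stands still between calls to the robot, and variables do not carry over. Pictures are saved under pics/ and viewed, at most 14 in all, crops included, and the job is handed in when it is done.

Besides the shell and the picture viewer there is one more tool, called after "Call:" as name(argument=value, ...) on one line, values as JSON. step_arm: Moves the arm, as the interface text tells. Its arguments: {"type":"object","properties":{"series":{"type":"array"},"force":{"type":"number"}},"required":["series"]}

```bash
mkdir -p pics; cat > h.py <<'E'
import numpy as np, cv2
from plant import r
def snap(n,f=None):
    im,d=r.snapshot(n)
    if f: cv2.imwrite('pics/'+f,im)
    return im,d
def ray(n,u,v):
    c=r.get_calibration(n);K=np.array(c['intrinsics']);T=np.array(c['pose'])
    p=np.linalg.inv(K)@[u,v,1]; p=np.array([p[0],-p[1],-p[2]])
    return T[:3,3],T[:3,:3]@p
def atz(n,u,v,z):
    o,d=ray(n,u,v); return o+d*(z-o[2])/d[2]
def cloud(n,d):
    c=r.get_calibration(n);K=np.array(c['intrinsics']);T=np.array(c['pose'])
    v,u=np.mgrid[0:480,0:640]
    P=np.stack([(u-K[0,2])/K[0,0]*d,-(v-K[1,2])/K[1,1]*d,-d],-1)
    return P@T[:3,:3].T+T[:3,3]
E
python3 - <<'E'
from h import *
for n in('top','side'):
    im,d=snap(n,n+'0.png'); c=r.get_calibration(n); print(n,{k:(np.round(v,4).tolist() if not isinstance(v,str) else v) for k,v in c.items()})
    np.save(n+'0.npy',d); print((d>0).mean())
print(r.get_state())
E
```

```text
top {'intrinsics': [[530.4169, 0.0, 318.4493], [0.0, 530.4169, 244.0086], [0.0, 0.0, 1.0]], 'pose': [[0.1145, 0.9697, -0.2156, 0.3204], [-0.9934, 0.1113, -0.0271, -0.0825], [-0.0023, 0.2173, 0.9761, 1.2279], [0.0, 0.0, 0.0, 1.0]]}
0.9957845052083333
side {'intrinsics': [[498.3429, 0.0, 305.8494], [0.0, 498.3429, 243.5895], [0.0, 0.0, 1.0]], 'pose': [[-0.9508, 0.2184, -0.2198, 0.3168], [-0.309, -0.6151, 0.7254, 0.716], [0.0232, 0.7576, 0.6523, 0.7687], [0.0, 0.0, 0.0, 1.0]]}
0.9960319010416666
{'clock': 0.1, 'q': array([-1.21222123,  0.68985877, -0.19451039,  1.56617383,  0.15730605,
        0.9024928 , -0.21510233]), 'qd': array([-9.86034516e-06, -2.60735204e-03, -4.15543787e-05, -9.52467274e-04,
        1.87604032e-03,  1.05862263e-03,  2.97976760e-04]), 'joint_torque': array([-2.18343230e-03, -5.28503823e+01, -1.27121095e+00, -1.53835970e+01,
       -5.25564188e-02,  1.93514941e-03,  6.10820825e-05]), 'tool_pos': array([0.19931252, 0.59181171, 0.23803343]), 'eef_rot': array([ 1.61644109e-01,  9.86848817e-01, -7.68832059e-04, -6.30712721e-05]), 'contact_force': array([ 0.04265258, -0.59357228, -0.64731883]), 'moment': array([-0.01103236, -0.00326112, -0.02387679]), 'finger_force': 0.0, 'opening': 1.003564548628218}
```

View pics/top0.png

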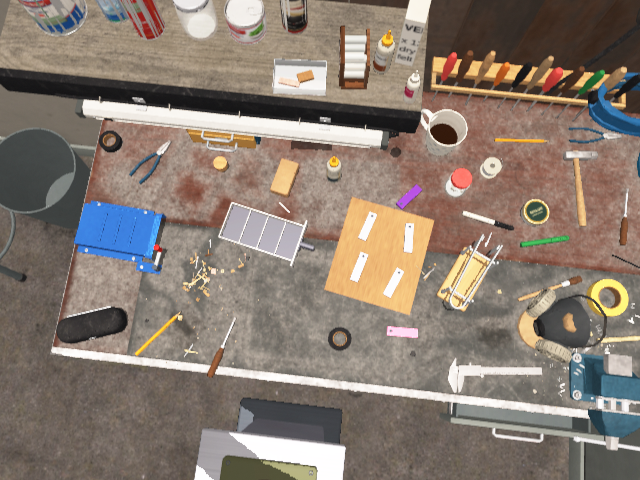

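View pics/side0.png

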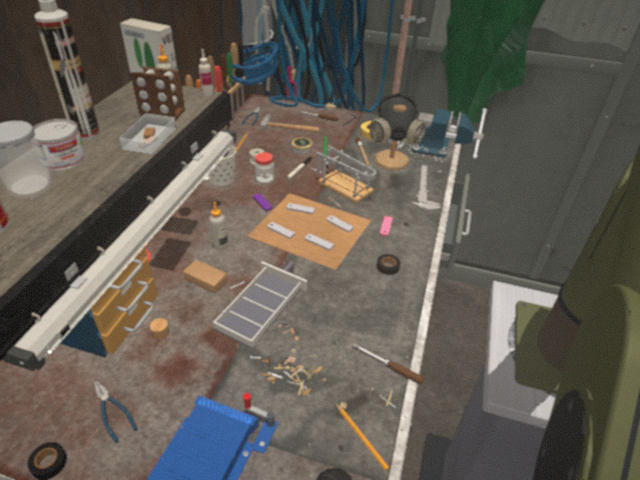

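Top view: four bright bars on the paper at (368,226), (408,237), (358,267) and (394,282). The purple (408,197) and pink (402,332) pieces off the paper are look-alikes. Tongs and rest are at (470,275), the tray at (263,232) with its tab at (308,246), the cover at (120,230), and the red knob at (158,250). Next I'll enlarge these.

```bash
python3 - <<'E'
from h import *
im=cv2.imread('pics/top0.png')
a=cv2.resize(im[225:315,425:515],None,fx=5,fy=5,interpolation=cv2.INTER_CUBIC)
b=cv2.resize(im[195:285,70:140+30],None,fx=3.5,fy=3.5,interpolation=cv2.INTER_CUBIC)
cv2.imwrite('pics/c1.png',np.hstack([a,cv2.copyMakeBorder(b,0,450-b.shape[0],0,0,cv2.BORDER_CONSTANT)]))
c=cv2.resize(im[190:330,210:440],None,fx=3.47,fy=3.47,interpolation=cv2.INTER_CUBIC)
cv2.imwrite('pics/c2.png',c)
d=np.load('top0.npy');P=cloud('top',d)
for u,v in [(400,300),(368,226),(250,310),(120,230),(260,225),(158,250),(470,275),(308,246)]: print(u,v,P[v,u].round(4))
E
```

```text
400 300 [ 0.4809 -0.2511  0.002 ]
368 226 [ 0.6478 -0.1608  0.0043]
250 310 [4.185e-01 9.060e-02 4.000e-04]
120 230 [0.5657 0.4141 0.0292]
260 225 [0.62   0.0946 0.008 ]
158 250 [0.5255 0.3111 0.0483]
470 275 [ 0.5552 -0.4051  0.0155]
308 246 [ 0.577  -0.026   0.0325]
```

View pics/c1.png

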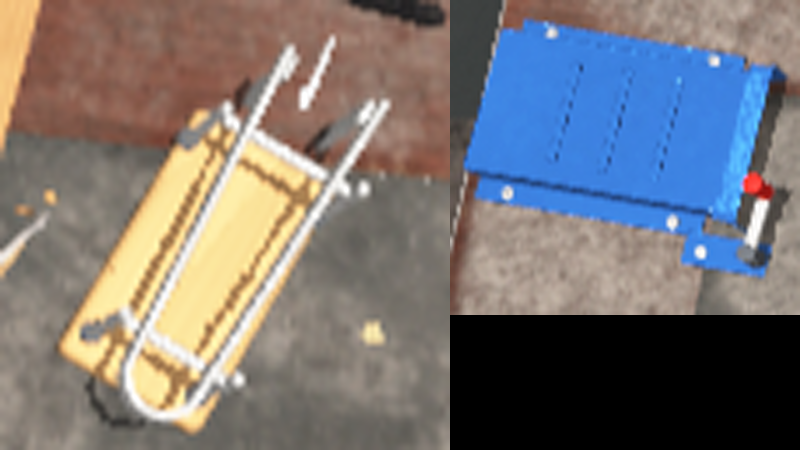

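View pics/c2.png

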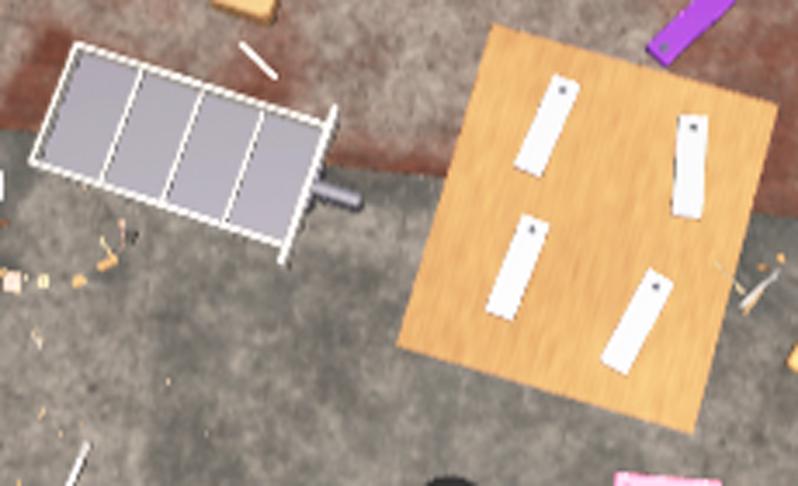

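```bash
cat >> h.py <<'E'
def bars(n,im,z=.008,box=None,amin=60):
    g=im.min(2); m=((g>200)).astype(np.uint8)
    k,l,s,c=cv2.connectedComponentsWithStats(m)
    out=[]
    for i in range(1,k):
        if s[i,4]<amin: continue
        if box and not(box[0]<c[i][0]<box[2] and box[1]<c[i][1]<box[3]): continue
        v,u=np.where(l==i); W=np.array([atz(n,a,b,z)[:2] for a,b in zip(u,v)])
        q=cv2.minAreaRect((W*1000).astype(np.float32)); mu=W.mean(0)
        w,V=np.linalg.eigh(np.cov(W.T)); yaw=np.degrees(np.arctan2(V[1,1],V[0,1]))
        out.append((c[i].round(1),(mu*1000).round(1),np.round(q[1],1),round(yaw%180,1)))
    return out
E
python3 - <<'E'
from h import *
it=cv2.imread('pics/top0.png');is_=cv2.imread('pics/side0.png')
for b in bars('top',it,box=(325,195,435,315)): print('T',*b)
for b in bars('side',is_,box=(250,195,370,265),amin=30): print('S',*b)
for n in('top','side'):
    P=cloud(n,np.load(n+'0.npy')).reshape(-1,3)
    m=(P[:,2]>.076)&(P[:,2]<.1)&(abs(P[:,0]-.57)<.15)&(abs(P[:,1]+.42)<.14)
    Q=P[m]; print(n,len(Q),np.median(Q[:,2]))
    c=Q.mean(0);w,V=np.linalg.eigh(np.cov(Q[:,:2].T));d=V[:,1];d=d*np.sign(d[0]);p=np.array([-d[1],d[0]])
    s=(Q[:,:2]-c[:2])@d;t=(Q[:,:2]-c[:2])@p
    print(c,np.degrees(np.arctan2(d[1],d[0])),np.percentile(s,[0,1,50,99,100]),np.percentile(t,[0,1,50,99,100]))
    np.save(n+'tong.npy',np.c_[s,t,Q[:,2]])
f=lambda u,v:(425+u/5,225+v/5)
for u,v in [(290,48),(383,102),(160,417),(137,355),(207,375),(125,372),]: print('tong',u,v,atz('top',*f(u,v),.085).round(4))
f=lambda u,v:(210+u/3.47,190+v/3.47)
for nm,u,v,z in [('panA',334,108,.03),('panB',284,262,.03),('tab end',360,200,.03),('tab root',315,185,.03),('bk1',77,44,.023),('bk2',33,162,.023),('fr1',328,124,.023),('fr2',277,243,.023),('rib1a',262,112,.011),('rib1b',226,222,.011),('rib2a',202,90,.011),('rib2b',165,205,.011),('rib3a',140,68,.011),('rib3b',104,184,.011)]: print(nm,atz('top',*f(u,v),z).round(4))
f=lambda u,v:(70+(u-450)/3.5,195+v/3.5)
for nm,u,v,z in [('mouth+x',783,75,.029),('mouth2',738,222,.029),('bkA',500,28,.029),('bkB',467,170,.029),('frA',745,68,.029),('frB',708,210,.029),('knob',753,184,.056),('pivot',752,258,.027)]: print(nm,atz('top',*f(u,v),z).round(4))
E
```

```text
T [367.1 225.9] [ 646.9 -158.5] [19.6 71.6] 161.9
T [408.5 237.4] [ 630.1 -258.2] [71.2 19.6] 0.7
T [358.6 266.6] [ 547.  -148.1] [19.5 70.6] 164.5
T [393.1 282.3] [ 519.3 -231. ] [19.9 71.4] 157.4
top 475 0.08431423824221906
[ 0.54328045 -0.39966391  0.08430337] -28.41134409042189 [-0.08892925 -0.08732888  0.00223779  0.08527006  0.08884005] [-0.16339369 -0.12663643 -0.00718286  0.04346336  0.04613891]
side 564 0.08340204829585124
[ 0.53912362 -0.4059115   0.08381059] -75.32545623666883 [-0.07494855 -0.07299438 -0.00595084  0.11384576  0.11994371] [-0.13443024 -0.10011788 -0.00218302  0.09115298  0.094078  ]
tong 290 48 [ 0.6356 -0.4104  0.085 ]
tong 383 102 [ 0.6158 -0.4523  0.085 ]
tong 160 417 [ 0.466  -0.3627  0.085 ]
tong 137 355 [ 0.4916 -0.3513  0.085 ]
tong 207 375 [ 0.4864 -0.3818  0.085 ]
tong 125 372 [ 0.4836 -0.3466  0.085 ]
panA [ 0.6362 -0.0147  0.03  ]
panB [0.5279 0.0055 0.03  ]
tab end [ 0.5752 -0.0395  0.03  ]
tab root [ 0.582  -0.0085  0.03  ]
bk1 [0.6629 0.1654 0.023 ]
bk2 [0.5776 0.1825 0.023 ]
fr1 [ 0.6264 -0.0116  0.023 ]
fr2 [0.5413 0.0123 0.023 ]
rib1a [0.6328 0.0349 0.011 ]
rib1b [0.5539 0.0492 0.011 ]
rib2a [0.6435 0.0778 0.011 ]
rib2b [0.5608 0.0918 0.011 ]
rib3a [0.6542 0.1223 0.011 ]
rib3b [0.5705 0.1349 0.011 ]
mouth+x [0.6101 0.3154 0.029 ]
mouth2 [0.5078 0.3271 0.029 ]
bkA [0.6207 0.5108 0.029 ]
bkB [0.5219 0.512  0.029 ]
frA [0.612  0.3416 0.029 ]
frB [0.5135 0.3482 0.029 ]
knob [0.5293 0.3128 0.056 ]
pivot [0.4854 0.3142 0.027 ]
```

```bash
python3 - <<'E'
from h import *
from scipy.optimize import minimize
# tongs: strips, both views
for n in('top','side'):
    P=cloud(n,np.load(n+'0.npy')).reshape(-1,3)
    o=np.array([.5523,-.3999]);y=np.radians(-23.3)
    for it in range(4):
        d=np.array([np.cos(y),np.sin(y)]);p=np.array([-d[1],d[0]])
        X=(P[:,:2]-o)@d;Y=(P[:,:2]-o)@p
        m=(P[:,2]>.079)&(P[:,2]<.092)&(abs(X)<105)&(X>-.105)&(X<.095)&(abs(Y)<.027)
        x,yy,z=X[m],Y[m],P[m,2]
        L=(yy>.008)&(abs(x)<.06);R=(yy<-.008)&(abs(x)<.06)
        a=np.polyfit(x[L],yy[L],1);b=np.polyfit(x[R],yy[R],1)
        y+=(a[0]+b[0])/2; o=o+p*(a[1]+b[1])/2
    print(n,m.sum(),L.sum(),R.sum(),o,np.degrees(y),a,b,'x',np.sort(x)[[0,3,-4,-1]],np.median(z))
# side bars
im=cv2.imread('pics/side0.png');hsv=cv2.cvtColor(im,cv2.COLOR_BGR2HSV)
m=((hsv[...,1]<60)&(hsv[...,2]>110)).astype(np.uint8)
k,l,s,c=cv2.connectedComponentsWithStats(m)
for i in range(1,k):
    if s[i,4]>40 and 250<c[i][0]<375 and 195<c[i][1]<265: print('S',c[i].round(1),s[i,4],atz('side',*c[i],.008).round(4))
# cover from depth
for n in('top','side'):
    P=cloud(n,np.load(n+'0.npy')).reshape(-1,3)
    m=(P[:,2]>.025)&(P[:,2]<.034)&(P[:,0]>.49)&(P[:,0]<.66)&(P[:,1]>.29)&(P[:,1]<.56)
    q=cv2.minAreaRect((P[m,:2]*1000).astype(np.float32));print(n,'cover',m.sum(),q,cv2.boxPoints(q).round(0).tolist())
    m=(P[:,2]>.04)&(P[:,2]<.065)&(P[:,0]>.45)&(P[:,0]<.66)&(P[:,1]>.27)&(P[:,1]<.36)
    print('knob',m.sum(),P[m].mean(0),P[m].max(0))
    m=(P[:,2]>.015)&(P[:,2]<.035)&(P[:,0]>.5)&(P[:,0]<.7)&(P[:,1]>-.06)&(P[:,1]<.2)
    q=cv2.minAreaRect((P[m,:2]*1000).astype(np.float32));print(n,'tray',m.sum(),q,cv2.boxPoints(q).round(0).tolist())
E
```

```text
top 377 117 125 [ 0.55377685 -0.39648169] -25.797679162932962 [0.04700761 0.01981573] [-0.04700761 -0.01981574] x [-0.09663104 -0.09571091  0.07839523  0.08006445] 0.0845717562278594
side 363 121 113 [ 0.55418409 -0.3955659 ] -25.757916195857778 [0.04747266 0.01995922] [-0.04747265 -0.01995922] x [-0.09543438 -0.09383248  0.07845402  0.08206955] 0.08408020583300468
S [300.3 207.8] 166 [ 0.6297 -0.2583  0.008 ]
S [339.5 223.3] 179 [ 0.5188 -0.2308  0.008 ]
S [280.3 229.5] 189 [ 0.6475 -0.159   0.008 ]
S [319.  241.4] 208 [ 0.5465 -0.148   0.008 ]
top cover 3171 ((558.2128295898438, 410.5621643066406), (208.08642578125, 124.37239837646484), 86.45099639892578) [[490.0, 311.0], [614.0, 303.0], [627.0, 511.0], [503.0, 518.0]]
knob 33 [0.52905508 0.31312695 0.0543979 ] [0.53578184 0.31946327 0.06035719]
top tray 610 ((623.3657836914062, 63.01249694824219), (223.8660430908203, 157.54556274414062), 73.97250366210938) [[517.0, -23.0], [668.0, -66.0], [730.0, 149.0], [579.0, 192.0]]
side cover 5277 ((555.0565795898438, 390.8587646484375), (162.63377380371094, 128.04254150390625), 89.26221466064453) [[490.0, 310.0], [618.0, 309.0], [620.0, 471.0], [492.0, 473.0]]
knob 77 [0.53082563 0.31547375 0.05218853] [0.5377909  0.31981507 0.05983149]
side tray 1030 ((624.7753295898438, 63.24578094482422), (223.4191131591797, 156.46270751953125), 74.27497863769531) [[519.0, -23.0], [670.0, -65.0], [730.0, 150.0], [580.0, 192.0]]
```

Call:
step_arm(series=[[25,-19,0,0,0,0,0],[25,-19,0,0,0,0,0],[25,-19,0,0,0,0,0],[25,-19,0,0,0,0,0],[25,-19,0,0,0,0,0],[25,-19,0,0,0,0,0],[25,-19,0,0,0,0,0],[25,-19,0,0,0,0,0],[25,-19,0,0,0,0,0],[25,-19,0,0,0,0,0],[10,-40,0,0,0,0,0],[10,-40,0,0,0,0,0],[10,-40,0,0,0,0,0],[10,-40,0,0,0,0,0],[10,-40,0,0,0,0,0],[10,-40,0,0,0,0,0],[10,-40,0,0,0,0,0],[10,-40,0,0,0,0,0],[10,-40,0,0,0,0,0],[10,-40,0,0,0,0,0]])

```text
clock: 2.1
tool_pos: [0.5494, 0.0006, 0.2385]
eef_rot: [0.162, 0.987, -0.0, -0.0]
contact_force: [0.8, -0.1, 0.5]
opening: 0.997
finger_force: 0.0
```

```bash
cat >> h.py <<'E'
from scipy.spatial.transform import Rotation as Ro
def tool():
    s=r.get_state();R=Ro.from_quat(s['eef_rot']).as_matrix();y=R[:,1]
    print('t',round(s['clock'],2),'tcp',(s['tool_pos']*1000).round(1),'yyaw',round(np.degrees(np.arctan2(y[1],y[0])),2),'tilt',np.degrees(R[:2,2]).round(2),'open mm',round(s['opening']*88,1),'ff',round(float(s['finger_force']),1),'F',s['contact_force'].round(1),'q',s['q'].round(2))
def tong(x_off=0):
    "jaw point, tongs yaw; x_off = tongs origin ahead of the grasp point, along tongs x"
    s=r.get_state();R=Ro.from_quat(s['eef_rot']).as_matrix()
    g=s['tool_pos']-.019*R[:,2]; tx=-R[:,0]
    j=g+(0.075+x_off)*tx+.062*R[:,2]
    return j,np.degrees(np.arctan2(tx[1],tx[0]))
E
python3 - <<'E'
from h import *
tool()
for n in('top','side'):
    P=cloud(n,np.load(n+'0.npy')).reshape(-1,3)
    o=np.array([.553,-.3955]);y=np.radians(-25.8)
    d=np.array([np.cos(y),np.sin(y)]);p=np.array([-d[1],d[0]])
    X=(P[:,:2]-o)@d;Y=(P[:,:2]-o)@p
    for a,b in((.025,.065),(-.08,-.035)):
        m=(P[:,2]>.064)&(P[:,2]<.09)&(X>a)&(X<b)&((abs(Y)>.026 )&(abs(Y)<.045))
        for s in(1,-1): k=m&(Y*s>0);print(n,a,s,k.sum(),X[k].mean(),Y[k].mean(),P[k,2].mean())
    m=(P[:,2]>.009)&(P[:,2]<.02)&(abs(X)<.1)&(abs(Y)<.05)
    q=cv2.minAreaRect((np.c_[X[m],Y[m]]*1000).astype(np.float32));print('foot',q)
E
```

```text
t 2.1 tcp [549.4   0.6 238.5] yyaw 71.39 tilt [-0.03  0.01] open mm 87.7 ff 0.0 F [ 0.8 -0.1  0.5] q [ 0.09  0.6  -0.28  1.79  0.22  0.78  0.94]
top 0.025 1 19 0.041245376333411674 0.0321214712825145 0.07605562279751236
top 0.025 -1 20 0.04090578653011577 -0.03267730800818127 0.07666853402677119
top -0.08 1 8 -0.0617442762318223 0.028082596032444944 0.076150941579614
top -0.08 -1 10 -0.06148104249101436 -0.028567058748748507 0.07920175266898088
foot ((9.25341796875, 2.7403182983398438), (84.23138427734375, 169.92532348632812), 88.627197265625)
side 0.025 1 25 0.04478175398668841 0.03242952842011584 0.07617356494050931
side 0.025 -1 8 0.04576892705154098 -0.031093310835954298 0.08410717895341747
side -0.08 1 18 -0.060115259663045664 0.028537092602632486 0.07696678923913873
side -0.08 -1 4 -0.05828749867381882 -0.02846981739206402 0.07847756234708811
foot ((4.1634063720703125, -0.08233642578125), (157.5526885986328, 80.60633850097656), 0.8929707407951355)
```

Call:
step_arm(series=[[0.4,-39.6,0,0,0,-0.0126,0],[0.4,-39.6,0,0,0,-0.0126,0],[0.4,-39.6,0,0,0,-0.0126,0],[0.4,-39.6,0,0,0,-0.0126,0],[0.4,-39.6,0,0,0,-0.0126,0],[0.4,-39.6,0,0,0,-0.0126,0],[0.4,-39.6,0,0,0,-0.0126,0],[0.4,-39.6,0,0,0,-0.0126,0],[0.4,-39.6,0,0,0,-0.0126,0],[0,-39.6,0,0,0,-0.0126,0],[0,0,0,0,0,0,0],[0,0,-40,0,0,0,0],[0,0,-40,0,0,0,0],[0,0,0,0,0,0,0],[0,0,0,0,0,0,0]])

```text
clock: 3.6
tool_pos: [0.553, -0.393, 0.1587]
eef_rot: [0.223, 0.975, 0.0, -0.001]
contact_force: [0.7, 0.3, 1.3]
opening: 1.002
finger_force: 0.0
```

```bash
python3 - <<'E'
from h import *
tool()
im,d=snap('side','s1.png');t,_=snap('top')
a=cv2.resize(im[90:240,250:450],None,fx=2,fy=2); b=cv2.resize(t[200:350,400:600],None,fx=2,fy=2)
cv2.imwrite('pics/c3.png',np.hstack([a,b]))
E
```

```text
t 3.6 tcp [ 553.  -393.   158.7] yyaw 64.21 tilt [-0.06  0.07] open mm 88.2 ff 0.0 F [0.7 0.3 1.3] q [ 0.68  0.86 -0.25  1.46  0.25  0.86  1.47]
```

View pics/c3.png

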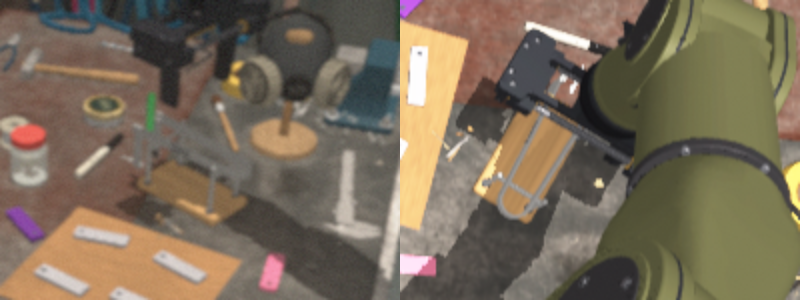

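The gripper stands square above the tongs, with the fingers either side of the strips. I'll lower it and close to about 41 mm.

Call:
step_arm(series=[[0,-2.5,-20,0,0,0,0],[0,0,-20,0,0,0,0],[0,0,-20,0,0,0,0],[0,0,-20,0,0,0,0],[0,0,-20,0,0,0,0],[0,0,0,0,0,0,0],[0,0,0,0,0,0,0.4],[0,0,0,0,0,0,0.4],[0,0,0,0,0,0,0.4],[0,0,0,0,0,0,0.5],[0,0,0,0,0,0,0.54],[0,0,0,0,0,0,0.54],[0,0,0,0,0,0,0.54],[0,0,0,0,0,0,0.54]], force=35)

```text
clock: 5.1
tool_pos: [0.5532, -0.3962, 0.0589]
eef_rot: [0.223, 0.975, 0.0, 0.0]
contact_force: [0.1, -0.1, 2.2]
opening: 0.46
finger_force: 8.5
```

```bash
python3 - <<'E'
from h import *
tool()
E
```

```text
t 5.1 tcp [ 553.2 -396.2   58.9] yyaw 64.17 tilt [ 0.02 -0.  ] open mm 40.5 ff 8.5 F [ 0.1 -0.1  2.2] q [ 0.66  0.99 -0.22  1.5   0.29  0.69  1.44]
```

Call:
step_arm(series=[[0,0,10,0,0,0,0.54],[0,0,20,0,0,0,0.54],[0,0,25,0,0,0,0.54],[0,0,25,0,0,0,0.54],[0,0,20,0,0,0,0.54],[0.3,17.1,0,0,0,0.0578,0.54],[0.3,17.1,0,0,0,0.0578,0.54],[0.3,17.1,0,0,0,0.0578,0.54],[0.3,17.1,0,0,0,0.0578,0.54],[0.3,17.1,0,0,0,0.0578,0.54],[0.3,17.1,0,0,0,0.0578,0.54],[0,17.1,0,0,0,0.0578,0.54],[0,17.1,0,0,0,0.0578,0.54],[0,0,-20,0,0,0,0.54],[0,0,-20,0,0,0,0.54],[0,0,-20,0,0,0,0.54],[0,0,-10,0,0,0,0.54],[0,0,0,0,0,0,0.54],[0,0,0,0,0,0,0.54]])

```text
clock: 7.0
tool_pos: [0.5553, -0.2592, 0.0892]
eef_rot: [-0.006, 1.0, -0.0, 0.0]
contact_force: [0.3, -0.6, -0.1]
opening: 0.461
finger_force: 7.8
```

```bash
python3 - <<'E'
from h import *
tool();print(tong())
im,_=snap('side','s2.png');t,d=snap('top','t2.png')
a=cv2.resize(im[130:280,220:420],None,fx=2,fy=2); b=cv2.resize(t[180:330,320:520],None,fx=2,fy=2)
cv2.imwrite('pics/c4.png',np.hstack([a,b]))
for b in bars('top',t,box=(325,195,435,315)): print('T',*b)
P=cloud('top',d).reshape(-1,3);m=(P[:,2]>.06)&(P[:,2]<.1)&(abs(P[:,0]-.61)<.06)&(abs(P[:,1]+.26)<.04)
print(m.sum(),np.median(P[m],0) if m.any() else 0)
E
```

```text
t 7.0 tcp [ 555.3 -259.2   89.2] yyaw 90.71 tilt [ 0.04 -0.  ] open mm 40.6 ff 7.8 F [ 0.3 -0.6 -0.1] q [ 0.53  0.88 -0.31  1.71  0.42  0.61  1.57]
(array([ 0.63032216, -0.25826298,  0.04629701]), np.float64(0.7067190341745829))
T [367.2 225.7] [ 647.2 -158.5] [20.2 71.5] 162.1
T [409.7 228.5] [ 652.1 -259.4] [41.5 14.2] 0.1
T [358.6 266.6] [ 547.  -147.9] [20.3 71.5] 164.6
T [390.3 287.3] [ 506.8 -225.6] [20.4 46.4] 159.6
10 [ 0.62860097 -0.23935431  0.06834923]
```

View pics/c4.png

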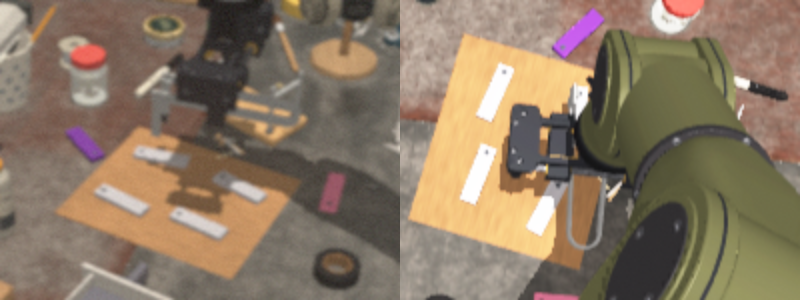

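The tongs are held level and the jaws hang over the bar at (285,100) in the right half, as computed. I'll descend, squeeze and lift.

Call:
step_arm(series=[[0,0,-15,0,0,0,0.54],[0,0,-15,0,0,0,0.54],[0,0,-10,0,0,0,0.54],[0,0,-4,0,0,0,0.54],[0,0,0,0,0,0,0.54],[0,0,0,0,0,0,0.57],[0,0,0,0,0,0,0.6],[0,0,0,0,0,0,0.64],[0,0,0,0,0,0,0.64],[0,0,0,0,0,0,0.64],[0,0,0,0,0,0,0.64]], force=35)

```text
clock: 8.2
tool_pos: [0.555, -0.2595, 0.0449]
eef_rot: [-0.006, 1.0, -0.0, 0.0]
contact_force: [0.2, -0.4, -1.5]
opening: 0.396
finger_force: 35.0
```

```bash
python3 - <<'E'
from h import *
tool();print(tong())
E
```

```text
t 8.2 tcp [ 555.  -259.5   44.9] yyaw 90.66 tilt [ 0.02 -0.01] open mm 34.9 ff 35.0 F [ 0.2 -0.4 -1.5] q [ 0.51  0.95 -0.27  1.72  0.45  0.53  1.54]
(array([ 0.62996403, -0.25861334,  0.00195772]), np.float64(0.6584795008742617))
```

```bash
cat >> h.py <<'E'
def tray(im,box=(200,180,330,280)):
    "fit tray outline model (trough rim z=.023, panel z=.03, ribs z=.011) to white pixels of the top view"
    from scipy.optimize import minimize
    g=im.min(2).astype(np.uint8);m=np.zeros_like(g);x0,y0,x1,y1=box
    m[y0:y1,x0:x1]=(g[y0:y1,x0:x1]>185)
    k,l,s,c=cv2.connectedComponentsWithStats(m); i=1+np.argmax(s[1:,4]); m=(l==i).astype(np.uint8)
    D=cv2.distanceTransform(1-m,cv2.DIST_L2,5); 
    c=r.get_calibration('top');K=np.array(c['intrinsics']);T=np.linalg.inv(np.array(c['pose']))
    M=[]
    for a in np.linspace(0,.182,60): M+=[(a,.0435,.023),(a,-.0435,.023)]
    for b in np.linspace(-.0435,.0435,30): M+=[(.1805,b,.023)]
    for b in np.linspace(-.057,.057,40): M+=[(-.0025,b,.03)]
    for x in (.0470,.0915,.1360):
        for b in np.linspace(-.03,.038,20): M+=[(x,b,.011)]
    M=np.array(M)
    def proj(p):
        cs,sn=np.cos(p[2]),np.sin(p[2])
        W=np.c_[p[0]+cs*M[:,0]-sn*M[:,1],p[1]+sn*M[:,0]+cs*M[:,1],M[:,2]]
        C=W@T[:3,:3].T+T[:3,3]; return K[0,0]*C[:,0]/-C[:,2]+K[0,2],K[1,1]*-C[:,1]/-C[:,2]+K[1,2]
    def cost(p):
        u,v=proj(p); d=cv2.remap(D,u.astype(np.float32)[None],v.astype(np.float32)[None],1)[0]
        return np.minimum(d,6).mean()
    best=None
    ys,xs=np.where(m); c0=atz('top',xs.mean(),ys.mean(),.02)
    for a in np.radians(range(50,115,4)):
        p0=[c0[0]-.08*np.cos(a),c0[1]-.08*np.sin(a),a]
        q=minimize(cost,p0,method='Nelder-Mead',options=dict(initial_simplex=[p0,[p0[0]+.01,p0[1],a],[p0[0],p0[1]+.01,a],[p0[0],p0[1],a+.08]],maxiter=400))
        if best is None or q.fun<best.fun: best=q
    return best.x,best.fun
E
python3 - <<'E'
from h import *
p,f=tray(cv2.imread('pics/t2.png'));print(p[:2],np.degrees(p[2]),f)
p,f=tray(cv2.imread('pics/top0.png'));print(p[:2],np.degrees(p[2]),f)
c,s=np.cos(p[2]),np.sin(p[2])
for k in range(4):
    a=.0245+.0445*k; L=p[:2]+a*np.array([c,s]); th=p[2]-np.pi/2; print('lane',k,L.round(4),'tcp',(L-.075*np.array([np.cos(th),np.sin(th)])).round(4))
E
```

```text
[ 5.83848322e-01 -1.83469552e-04] 77.95538294237458 0.017091406509280205
[ 0.58396486 -0.00087898] 78.10234055139657 0.055534373968839645
lane 0 [0.589  0.0231] tcp [0.5156 0.0386]
lane 1 [0.5982 0.0666] tcp [0.5248 0.0821]
lane 2 [0.6074 0.1102] tcp [0.534  0.1256]
lane 3 [0.6165 0.1537] tcp [0.5431 0.1692]
```

Call:
step_arm(series=[[0,0,5,0,0,0,0.64],[0,0,15,0,0,0,0.64],[0,0,20,0,0,0,0.64],[0,0,15,0,0,0,0.64],[-3.9,29.8,0,0,0,-0.0222,0.64],[-3.9,29.8,0,0,0,-0.0222,0.64],[-3.9,29.8,0,0,0,-0.0222,0.64],[-3.9,29.8,0,0,0,-0.0222,0.64],[-3.9,29.8,0,0,0,-0.0222,0.64],[-3.9,29.8,0,0,0,-0.0222,0.64],[-3.9,29.8,0,0,0,-0.0222,0.64],[-3.9,29.8,0,0,0,-0.0222,0.64],[-3.9,29.8,0,0,0,-0.0222,0.64],[-3.9,29.8,0,0,0,-0.0222,0.64],[0,0,0,0,0,0,0.64],[0,0,0,0,0,0,0.64]])

```text
clock: 9.8
tool_pos: [0.5161, 0.0395, 0.1005]
eef_rot: [0.104, 0.995, 0.0, 0.0]
contact_force: [-0.3, -1.3, -0.6]
opening: 0.395
finger_force: 35.0
```

```bash
python3 - <<'E'
from h import *
tool();print(tong())
im,_=snap('side','s3.png');t,d=snap('top','t3.png')
a=cv2.resize(im[180:340,180:380],None,fx=2,fy=2); b=cv2.resize(t[150:310,200:400],None,fx=2,fy=2)
cv2.imwrite('pics/c5.png',np.hstack([a,b]))
for b in bars('top',t,box=(325,195,435,315)): print('T',*b)
E
```

```text
t 9.8 tcp [516.1  39.5 100.5] yyaw 78.07 tilt [0.06 0.02] open mm 34.8 ff 35.0 F [-0.3 -1.3 -0.6] q [-0.08  0.77 -0.14  2.    0.26  0.38  0.94]
(array([0.58955507, 0.02396422, 0.05760172]), np.float64(-11.930451863097067))
T [367.2 225.8] [ 647.2 -158.5] [20.  71.6] 162.2
T [358.5 266.6] [ 546.9 -147.9] [19.9 71.1] 164.5
T [393.1 282.4] [ 519.2 -231. ] [20.4 71.7] 157.3
```

View pics/c5.png

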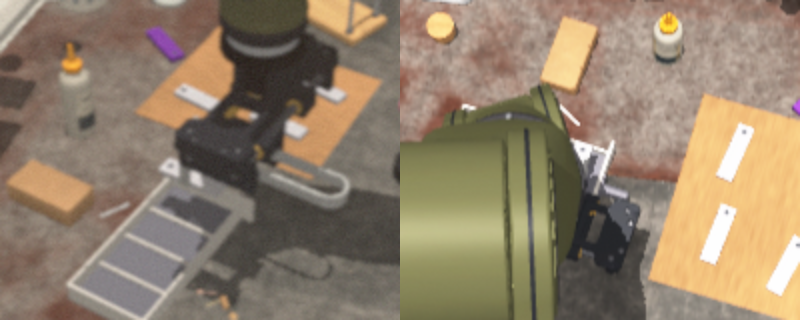

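The bar hangs in the jaws above lane 0, at (185,175) in the left half. The three remaining bars haven't moved. I'll lower and release it.

Call:
step_arm(series=[[0,-0.5,-15,0,0,0,0.64],[-0.5,-0.4,-15,0,0,0,0.64],[0,0,-12,0,0,0,0.64],[0,0,-6,0,0,0,0.64],[0,0,-1,0,0,0,0.64],[0,0,0,0,0,0,0.64],[0,0,0,0,0,0,0.58],[0,0,0,0,0,0,0.55],[0,0,0,0,0,0,0.55],[0,0,0,0,0,0,0.55],[0,0,10,0,0,0,0.55],[0,0,20,0,0,0,0.54],[0,0,25,0,0,0,0.54],[0,0,0,0,0,0,0.54]])

```text
clock: 11.3
tool_pos: [0.5172, 0.038, 0.1087]
eef_rot: [0.105, 0.994, 0.001, 0.003]
contact_force: [-0.1, -0.4, -1.2]
opening: 0.46
finger_force: 7.8
```

```bash
python3 - <<'E'
from h import *
tool();print(tong())
im,_=snap('side','s4.png')
cv2.imwrite('pics/c6.png',cv2.resize(im[200:350,200:360],None,fx=3,fy=3))
E
```

```text
t 11.3 tcp [517.2  38.  108.7] yyaw 77.93 tilt [0.31 0.06] open mm 40.5 ff 7.8 F [-0.1 -0.4 -1.2] q [-0.07  0.76 -0.14  2.    0.26  0.39  0.94]
(array([0.59072968, 0.02231554, 0.06611925]), np.float64(-12.069615248340586))
```

View pics/c6.png

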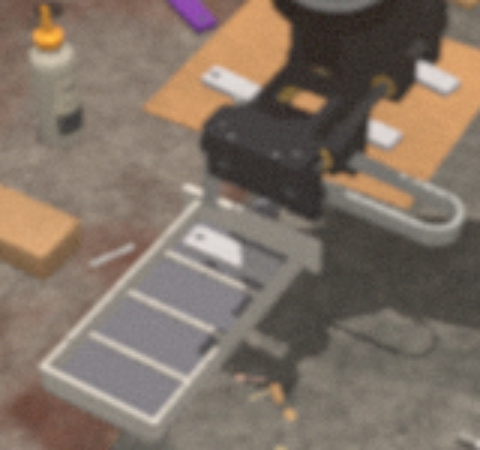

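Bar 1 of 4 lies in lane 0. Next is the bar at (519,-231).

Call:
step_arm(series=[[-8.4,-30,-2,0,0,-0.023,0.54],[-8.4,-30,-2,0,0,-0.023,0.54],[-8.4,-30,-2,0,0,-0.023,0.54],[-8.4,-30,-2,0,0,-0.023,0.54],[-8.4,-30,-2,0,0,-0.023,0.54],[-8.4,-30,-2,0,0,-0.023,0.54],[-8.4,-30,-2,0,0,-0.023,0.54],[-8.4,-30,-2,0,0,-0.023,0.54],[0,0,0,0,0,0,0.54],[0,0,0,0,0,0,0.54]])

```text
clock: 12.35
tool_pos: [0.4475, -0.2026, 0.0892]
eef_rot: [0.197, 0.98, 0.0, -0.001]
contact_force: [1.0, 0.1, -2.0]
opening: 0.465
finger_force: 7.8
```

```bash
cat >> h.py <<'E'
def look(box=(200,180,330,280)):
    t,_=snap('top')
    for b in bars('top',t,box=(325,195,435,315)): print('T',*b)
    try:
        p,f=tray(t,box); print('tray',(p[:2]*1000).round(1),np.degrees(p[2]).round(2),round(f,2))
    except Exception as e: print(e)
    im,_=r.snapshot('side');hsv=cv2.cvtColor(im,cv2.COLOR_BGR2HSV)
    m=((hsv[...,1]<60)&(hsv[...,2]>110)).astype(np.uint8)
    k,l,s,c=cv2.connectedComponentsWithStats(m)
    for i in range(1,k):
        if 90<s[i,4]<260 and 240<c[i][0]<385 and 195<c[i][1]<285: print('S',c[i].round(1),s[i,4],(atz('side',*c[i],.008)*1000).round(1))
E
python3 - <<'E'
from h import *
tool();print(tong());look()
E
```

```text
t 12.35 tcp [ 447.5 -202.6   89.2] yyaw 67.31 tilt [-0.06  0.03] open mm 40.9 ff 7.8 F [ 1.   0.1 -2. ] q [ 0.42  0.78 -0.14  2.08  0.35  0.3   1.16]
(array([ 0.51664734, -0.23152602,  0.04606756]), np.float64(-22.688767848380387))
T [367.1 225.8] [ 647.2 -158.5] [19.9 71.6] 162.3
T [361.1 260.1] [ 562.9 -152.3] [19.9 38.2] 165.5
tray [ 5.838e+02 -4.000e-01] 77.95 0.03
S [340.3 203.1] 238 [ 538.7 -312.9    8. ]
S [339.7 223.3] 188 [ 518.3 -230.7    8. ]
S [280.3 229.5] 191 [ 647.5 -158.9    8. ]
S [319.  241.4] 204 [ 546.5 -147.9    8. ]
```

Call:
step_arm(series=[[2,0.6,-15,0,0,0,0.54],[0,0,-15,0,0,0,0.54],[0,0,-10,0,0,0,0.54],[0,0,-4.3,0,0,0,0.54],[0,0,0,0,0,0,0.54],[0,0,0,0,0,0,0.57],[0,0,0,0,0,0,0.6],[0,0,0,0,0,0,0.64],[0,0,0,0,0,0,0.64],[0,0,0,0,0,0,0.64],[0,0,0,0,0,0,0.64],[0,0,5,0,0,0,0.64],[0,0,15,0,0,0,0.64],[0,0,20,0,0,0,0.64],[0,0,15,0,0,0,0.64],[0,0,0,0,0,0,0.64]], force=35)

```text
clock: 14.05
tool_pos: [0.4511, -0.2022, 0.1022]
eef_rot: [0.196, 0.981, -0.0, 0.002]
contact_force: [0.7, -0.9, -1.7]
opening: 0.395
finger_force: 35.0
```

```bash
python3 - <<'E'
from h import *
tool();print(tong())
E
```

```text
t 14.05 tcp [ 451.1 -202.2  102.2] yyaw 67.38 tilt [ 0.19 -0.06] open mm 34.7 ff 35.0 F [ 0.7 -0.9 -1.7] q [ 0.43  0.76 -0.16  2.07  0.34  0.33  1.16]
(array([ 0.52044287, -0.2310636 ,  0.05941755]), np.float64(-22.624816477123705))
```

Call:
step_arm(series=[[7.5,28.4,0,0,0,0.0185,0.64],[7.5,28.4,0,0,0,0.0185,0.64],[7.5,28.4,0,0,0,0.0185,0.64],[7.5,28.4,0,0,0,0.0185,0.64],[7.5,28.4,0,0,0,0.0185,0.64],[7.5,28.4,0,0,0,0.0185,0.64],[7.5,28.4,0,0,0,0.0185,0.64],[7.5,28.4,0,0,0,0.0185,0.64],[7.5,28.4,0,0,0,0.0185,0.64],[7.5,28.4,0,0,0,0.0185,0.64],[0,0,0,0,0,0,0.64],[0,0,0,0,0,0,0.64],[0,0,0,0,0,0,0.64]])

```text
clock: 15.35
tool_pos: [0.5244, 0.0807, 0.0999]
eef_rot: [0.105, 0.994, -0.001, -0.001]
contact_force: [0.8, -0.5, 0.1]
opening: 0.396
finger_force: 35.0
```

```bash
python3 - <<'E'
from h import *
tool();print(tong())
im,_=snap('side','s5.png')
cv2.imwrite('pics/c7.png',cv2.resize(im[180:350,160:380],None,fx=3,fy=3))
E
```

```text
t 15.35 tcp [524.4  80.7  99.9] yyaw 77.92 tilt [-0.09 -0.09] open mm 34.9 ff 35.0 F [ 0.8 -0.5  0.1] q [-0.16  0.79 -0.14  1.96  0.24  0.41  0.88]
(array([0.59764634, 0.06495575, 0.05680381]), np.float64(-12.082147099774241))
```

View pics/c7.png

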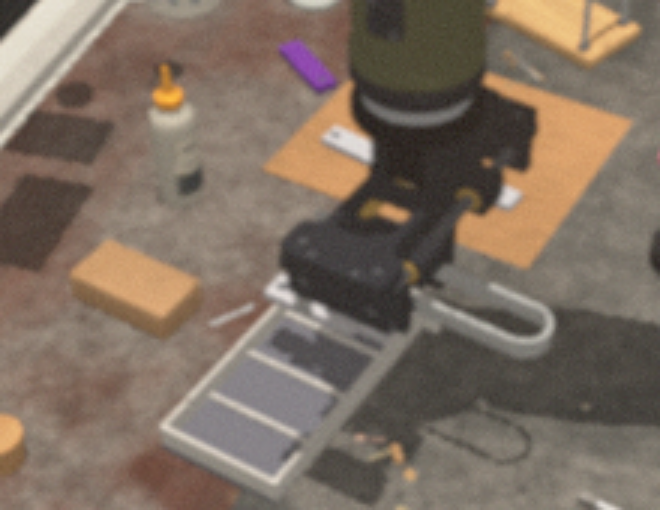

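The bar is held over lane 1. I'll place it.

Call:
step_arm(series=[[0.3,1.3,-15,0,0,0,0.64],[0,0,-15,0,0,0,0.64],[0,0,-12,0,0,0,0.64],[0,0,-6,0,0,0,0.64],[0,0,0,0,0,0,0.64],[0,0,0,0,0,0,0.64],[0,0,0,0,0,0,0.58],[0,0,0,0,0,0,0.55],[0,0,0,0,0,0,0.55],[0,0,0,0,0,0,0.55],[0,0,10,0,0,0,0.55],[0,0,20,0,0,0,0.54],[0,0,25,0,0,0,0.54],[0,0,0,0,0,0,0.54]])

```text
clock: 16.8
tool_pos: [0.5274, 0.084, 0.1105]
eef_rot: [0.105, 0.995, 0.001, 0.003]
contact_force: [0.9, -0.4, -0.5]
opening: 0.462
finger_force: 7.8
```

```bash
python3 - <<'E'
from h import *
tool();look()
E
```

```text
t 16.8 tcp [527.4  84.  110.5] yyaw 77.99 tilt [0.32 0.08] open mm 40.6 ff 7.8 F [ 0.9 -0.4 -0.5] q [-0.16  0.77 -0.14  1.95  0.24  0.43  0.88]
T [367.2 225.7] [ 647.3 -158.6] [20.2 71.5] 162.1
T [358.6 266.6] [ 546.9 -147.9] [20.3 71.1] 164.5
tray [614.1 -52.3] 70.31 3.96
S [275.4 227.3] 110 [ 661.7 -163.     8. ]
```

Call:
step_arm(series=[[-6.3,-26.2,-2,0,0,-0.0076,0.54],[-6.3,-26.2,-2,0,0,-0.0076,0.54],[-6.3,-26.2,-2,0,0,-0.0076,0.54],[-6.3,-26.2,-2,0,0,-0.0076,0.54],[-6.3,-26.2,-2,0,0,-0.0076,0.54],[-6.3,-26.2,-2,0,0,-0.0076,0.54],[-6.3,-26.2,-2,0,0,-0.0076,0.54],[-6.3,-26.2,-2,0,0,-0.0076,0.54],[0,0,0,0,0,0,0.54],[0,0,0,0,0,0,0.54]])

```text
clock: 17.9
tool_pos: [0.4745, -0.1262, 0.0907]
eef_rot: [0.135, 0.991, 0.0, -0.001]
contact_force: [0.1, 1.4, -0.9]
opening: 0.462
finger_force: 7.8
```

```bash
python3 - <<'E'
from h import *
tool();print(tong());look()
im=cv2.imread('pics/top0.png')
t,_=snap('top','t6.png');cv2.imwrite('pics/c8.png',cv2.resize(t[180:320,200:440],None,fx=3,fy=3))
E
```

```text
t 17.9 tcp [ 474.5 -126.2   90.7] yyaw 74.45 tilt [-0.07  0.03] open mm 40.7 ff 7.8 F [ 0.1  1.4 -0.9] q [ 0.26  0.78 -0.15  2.08  0.35  0.31  1.11]
(array([ 0.54664939, -0.1462381 ,  0.04764322]), np.float64(-15.551204451846266))
T [367.2 225.3] [ 648.4 -158.6] [19.8 71. ] 161.2
tray [ 5.838e+02 -4.000e-01] 77.98 0.03
S [280.4 229.5] 189 [ 647.4 -158.9    8. ]
S [319.2 241.4] 216 [ 546.1 -148.     8. ]
```

View pics/c8.png

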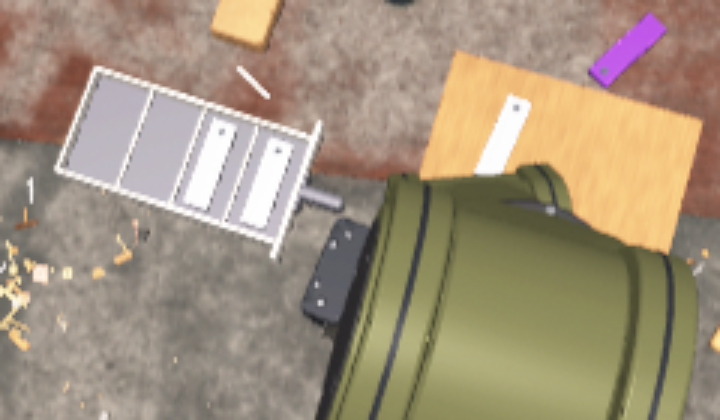

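Two bars lie along lanes 0 and 1 (at (268,183) and (208,165) in the crop), and the tray hasn't moved. I'll pick the third.

Call:
step_arm(series=[[0,-1.6,-15,0,0,0,0.54],[0,0,-15,0,0,0,0.54],[0,0,-10,0,0,0,0.54],[0,0,-5.8,0,0,0,0.54],[0,0,0,0,0,0,0.54],[0,0,0,0,0,0,0.57],[0,0,0,0,0,0,0.6],[0,0,0,0,0,0,0.64],[0,0,0,0,0,0,0.64],[0,0,0,0,0,0,0.64],[0,0,0,0,0,0,0.64],[0,0,5,0,0,0,0.64],[0,0,15,0,0,0,0.64],[0,0,20,0,0,0,0.64],[0,0,15,0,0,0,0.64],[0,0,0,0,0,0,0.64],[0,0,0,0,0,0,0.64]])

```text
clock: 19.75
tool_pos: [0.475, -0.1277, 0.1007]
eef_rot: [0.135, 0.991, 0.0, 0.0]
contact_force: [-0.0, 0.3, -0.6]
opening: 0.397
finger_force: 35.0
```

```bash
python3 - <<'E'
from h import *
tool();print(tong())
E
```

```text
t 19.75 tcp [ 475.  -127.7  100.7] yyaw 74.5 tilt [ 0.02 -0.  ] open mm 34.9 ff 35.0 F [-0.   0.3 -0.6] q [ 0.27  0.76 -0.16  2.08  0.35  0.33  1.12]
(array([ 0.54730045, -0.14771779,  0.05772258]), np.float64(-15.495706899199433))
```

Call:
step_arm(series=[[5.9,25.4,0,0,0,0.0061,0.64],[5.9,25.4,0,0,0,0.0061,0.64],[5.9,25.4,0,0,0,0.0061,0.64],[5.9,25.4,0,0,0,0.0061,0.64],[5.9,25.4,0,0,0,0.0061,0.64],[5.9,25.4,0,0,0,0.0061,0.64],[5.9,25.4,0,0,0,0.0061,0.64],[5.9,25.4,0,0,0,0.0061,0.64],[5.9,25.4,0,0,0,0.0061,0.64],[5.9,25.4,0,0,0,0.0061,0.64],[0,0,0,0,0,0,0.64],[0,0,0,0,0,0,0.64],[0,0,0,0,0,0,0.64],[0,0,0,0,0,0,0.64]])

```text
clock: 21.15
tool_pos: [0.5336, 0.1247, 0.1003]
eef_rot: [0.105, 0.994, -0.001, -0.0]
contact_force: [0.3, -0.8, -1.6]
opening: 0.39
finger_force: 35.0
```

```bash
cat >> h.py <<'E'
def same(a,b,n='side',poly=None):
    "mean shift check of the tray's visible part in the side view is left to eye; here the changed fraction"
    d=cv2.absdiff(cv2.imread('pics/'+a),cv2.imread('pics/'+b)).max(2); return d
E
python3 - <<'E'
from h import *
tool();print(tong())
im,_=snap('side','s7.png')
a=same('s7.png','s5.png'); print('back end region diff',(a[290:345,210:262]>50).mean(), (a[180:350,160:380]>50).mean())
E
```

```text
t 21.15 tcp [533.6 124.7 100.3] yyaw 77.9 tilt [-0.06 -0.08] open mm 34.3 ff 35.0 F [ 0.3 -0.8 -1.6] q [-0.23  0.8  -0.13  1.91  0.22  0.45  0.83]
(array([0.60690513, 0.10891007, 0.05722161]), np.float64(-12.100272072850043))
back end region diff 0.11678321678321678 0.1046524064171123
```

```bash
python3 - <<'E'
from h import *
im,d=snap('side','s8.png');tool()
P=cloud('side',d).reshape(-1,3);j,y=tong();y=np.radians(y)
D=np.array([np.cos(y),np.sin(y)]);N=np.array([-D[1],D[0]])
X=(P[:,:2]-j[:2])@D;Y=(P[:,:2]-j[:2])@N
m=(abs(X)<.06)&(abs(Y)<.04)&(P[:,2]>.045)&(P[:,2]<.075)
H,xe,ye=np.histogram2d(X[m]*1000,Y[m]*1000,bins=[np.arange(-60,61,10),np.arange(-40,41,8)]);print(H.astype(int))
k=m&(X>.012);print(np.median(P[k,2]),X[k].max())
T=(P[:,2]>.018)&(P[:,2]<.027)&(P[:,1]>.1)&(P[:,1]<.19)&(P[:,0]<.68)&(P[:,0]>.55)
print('back corner',P[T][np.argmax(P[T][:,1])],T.sum())
E
```

```text
t 21.25 tcp [533.8 125.2 100.5] yyaw 77.92 tilt [-0.03 -0.04] open mm 34.4 ff 35.0 F [ 0.1 -0.6 -0.8] q [-0.23  0.8  -0.13  1.91  0.22  0.45  0.83]
[[ 0  0  0  0  0  0  0  0  0  0]
 [ 0  0  0  0  0  0  0  0  0  0]
 [ 0  0  0  0  0  4  3  0  0  0]
 [ 0  0  0  0  0  5  7  0  0  0]
 [ 0  0  0  0  0  3 11  0  0  0]
 [ 0  0  0  0  0  4 12  0  0  0]
 [ 0  0  0  0  0  0 11  0  0  0]
 [ 0  0  0  0  0  2  7  0  0  0]
 [ 0  0  0  0  0  7 12  0  0  0]
 [ 0  0  0  0  4 10  4  0  0  0]
 [ 0  0  0  0  0  0  0  0  0  0]
 [ 0  0  0  0  0  0  0  0  0  0]]
0.06113145238380058 0.035759025911429286
back corner [0.58076026 0.18555962 0.01922218] 273
```

Call:
step_arm(series=[[0.3,0.8,-15,0,0,0,0.64],[0,0,-15,0,0,0,0.64],[0,0,-12,0,0,0,0.64],[0,0,-6,0,0,0,0.64],[0,0,0,0,0,0,0.64],[0,0,0,0,0,0,0.64],[0,0,0,0,0,0,0.58],[0,0,0,0,0,0,0.55],[0,0,0,0,0,0,0.55],[0,0,0,0,0,0,0.55],[0,0,10,0,0,0,0.55],[0,0,20,0,0,0,0.54],[0,0,25,0,0,0,0.54],[0,0,0,0,0,0,0.54]])

```text
clock: 22.65
tool_pos: [0.5364, 0.1278, 0.1109]
eef_rot: [0.105, 0.995, 0.001, 0.003]
contact_force: [0.2, -0.0, -1.2]
opening: 0.463
finger_force: 7.8
```

```bash
python3 - <<'E'
from h import *
tool();look()
E
```

```text
t 22.65 tcp [536.4 127.8 110.9] yyaw 78.0 tilt [0.33 0.11] open mm 40.7 ff 7.8 F [ 0.2 -0.  -1.2] q [-0.23  0.78 -0.14  1.9   0.22  0.47  0.83]
T [367.2 225.7] [ 647.3 -158.6] [20.2 71.5] 162.1
tray [584.4  -1.5] 78.0 2.43
```

Call:
step_arm(series=[[4.7,-29,-2,0,0,-0.0116,0.54],[4.7,-29,-2,0,0,-0.0116,0.54],[4.7,-29,-2,0,0,-0.0116,0.54],[4.7,-29,-2,0,0,-0.0116,0.54],[4.7,-29,-2,0,0,-0.0116,0.54],[4.7,-29,-2,0,0,-0.0116,0.54],[4.7,-29,-2,0,0,-0.0116,0.54],[4.7,-29,-2,0,0,-0.0116,0.54],[4.7,-29,-2,0,0,-0.0116,0.54],[0,0,0,0,0,0,0.54],[0,0,0,0,0,0,0.54]])

```text
clock: 23.85
tool_pos: [0.5757, -0.1341, 0.0886]
eef_rot: [0.157, 0.988, 0.0, -0.001]
contact_force: [-0.6, 0.1, -0.1]
opening: 0.463
finger_force: 7.8
```

```bash
python3 - <<'E'
from h import *
tool();print(tong());look()
t,_=snap('top')
for b in bars('top',t,z=.014,box=(200,180,330,280)): print('L',*b)
E
```

```text
t 23.85 tcp [ 575.7 -134.1   88.6] yyaw 71.95 tilt [-0.11  0.03] open mm 40.7 ff 7.8 F [-0.6  0.1 -0.1] q [ 0.26  0.86 -0.19  1.78  0.28  0.53  1.14]
(array([ 0.64693162, -0.15731969,  0.04543503]), np.float64(-18.05251021868582))
tray [ 5.838e+02 -3.000e-01] 77.95 0.02
S [280.7 229.7] 203 [ 646.3 -158.6    8. ]
L [265.6 233.5] [599.8  77.9] [187.1 114.3] 79.0
L [251.5 228.7] [607.5 112.3] [20.5 71.5] 167.9
L [269.5 234.2] [598.9  68.5] [20.5 72.2] 167.8
L [288.4 240.5] [588.9  22.3] [21.3 72. ] 167.9
```

Three bars sit within 2 mm of their lane centres. I'll pick the last one.

Call:
step_arm(series=[[0,-1.2,-15,0,0,0,0.54],[0,0,-15,0,0,0,0.54],[0,0,-10,0,0,0,0.54],[0,0,-3.8,0,0,0,0.54],[0,0,0,0,0,0,0.54],[0,0,0,0,0,0,0.57],[0,0,0,0,0,0,0.6],[0,0,0,0,0,0,0.64],[0,0,0,0,0,0,0.64],[0,0,0,0,0,0,0.64],[0,0,0,0,0,0,0.64],[0,0,5,0,0,0,0.64],[0,0,15,0,0,0,0.64],[0,0,20,0,0,0,0.64],[0,0,15,0,0,0,0.64],[0,0,0,0,0,0,0.64],[0,0,0,0,0,0,0.64]])

```text
clock: 25.7
tool_pos: [0.5767, -0.1351, 0.1013]
eef_rot: [0.156, 0.988, -0.0, 0.0]
contact_force: [-0.0, 0.5, -1.1]
opening: 0.361
finger_force: 19.4
```

```bash
python3 - <<'E'
from h import *
tool();print(tong())
E
```

```text
t 25.7 tcp [ 576.7 -135.1  101.3] yyaw 72.02 tilt [ 0.05 -0.01] open mm 31.8 ff 19.4 F [-0.   0.5 -1.1] q [ 0.26  0.84 -0.2   1.78  0.28  0.56  1.15]
(array([ 0.64812191, -0.15824599,  0.05838769]), np.float64(-17.978002279005487))
```

Opening of 31.8 mm means the jaws hold nothing. I'll look again.

Call:
step_arm(series=[[-6,-20,0,0,0,0,0.64],[-6,40,0,0,0,0,0.64],[-6,40,0,0,0,0,0.64],[-6,40,0,0,0,0,0.64],[0,0,0,0,0,0,0.6],[0,0,0,0,0,0,0.54],[0,0,0,0,0,0,0.54],[0,0,0,0,0,0,0.54]])

```text
clock: 26.5
tool_pos: [0.5525, -0.0369, 0.1005]
eef_rot: [0.157, 0.988, -0.001, -0.0]
contact_force: [-0.8, 0.0, -1.4]
opening: 0.461
finger_force: 7.8
```

```bash
python3 - <<'E'
from h import *
tool();look()
t,_=snap('top','t9.png');im,_=snap('side','s9.png')
cv2.imwrite('pics/c9.png',np.hstack([cv2.resize(t[180:330,310:460],None,fx=2.6,fy=2.6),cv2.resize(im[170:320,220:370],None,fx=2.6,fy=2.6)]))
E
```

```text
t 26.5 tcp [552.5 -36.9 100.5] yyaw 71.88 tilt [-0.02 -0.06] open mm 40.6 ff 7.8 F [-0.8  0.  -1.4] q [ 0.08  0.8  -0.16  1.89  0.26  0.46  0.99]
T [365.6 225.3] [ 647.9 -154.8] [19.9 71.2] 163.2
tray [602.5  88.7] 77.69 3.64
```

View pics/c9.png

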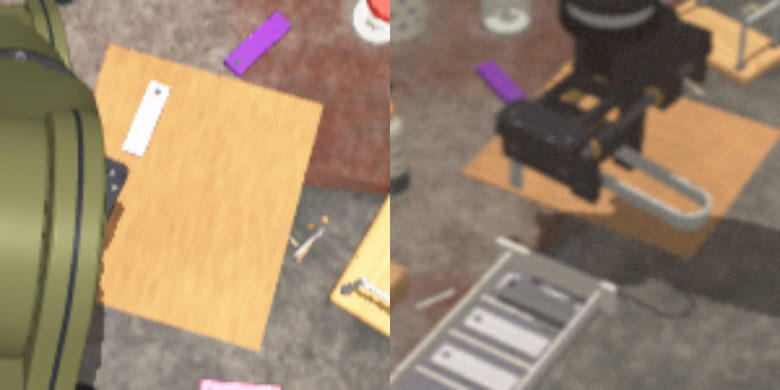

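The bar lies at (147,118) in the left half, 4 mm from where it was. I'll check how the tongs sit in the grip.

```bash
cat >> h.py <<'E'
def tongcheck():
    s=r.get_state();_,d=r.snapshot('side');P=cloud('side',d).reshape(-1,3)
    R=Ro.from_quat(s['eef_rot']).as_matrix();g=s['tool_pos']-.019*R[:,2]
    A=np.c_[-R[:,0],R[:,1]*1,-R[:,2]]  # tongs x,y,z (y sign: z up x fwd)
    if np.linalg.det(A)<0:A[:,1]*=-1
    Q=(P-g)@A
    m=(Q[:,0]>-.11)&(Q[:,0]<-.03)&(abs(Q[:,1])<.04)&(abs(Q[:,2])<.03); q=Q[m]*1000
    for a,b in((-110,-90),(-90,-75),(-75,-60),(-60,-45),(-45,-30)):
        k=q[(q[:,0]>=a)&(q[:,0]<b)]
        if len(k)>3: print('x',a,b,len(k),'ymin/max',np.percentile(k[:,1],[3,97]).round(1),'z top/low',np.percentile(k[:,2],[95,5]).round(1),'xmin',k[:,0].min().round(1))
    m=(Q[:,0]>.05)&(Q[:,0]<.1)&(abs(Q[:,1])<.04)&(Q[:,2]<-.01)&(Q[:,2]>-.075);q=Q[m]*1000
    if len(q): print('jaw',len(q),'x',np.percentile(q[:,0],[3,50,97]).round(1),'y',np.percentile(q[:,1],[3,50,97]).round(1),'zmin',np.percentile(q[:,2],[2,98]).round(1))
E
python3 - <<'E'
from h import *
tongcheck()
E
```

```text
x -110 -90 32 ymin/max [-5.8  9.2] z top/low [  2.3 -12.2] xmin -94.6
x -90 -75 86 ymin/max [-17.4  17.4] z top/low [  2.7 -11.8] xmin -90.0
x -75 -60 80 ymin/max [-17.3  18.9] z top/low [  3.6 -10. ] xmin -74.8
x -60 -45 80 ymin/max [-18.6  19.1] z top/low [ 4.6 -8.8] xmin -60.0
x -45 -30 77 ymin/max [-18.4  19.6] z top/low [ 6.  -7.5] xmin -44.8
jaw 50 x [73.4 78.  85. ] y [14.8 17.4 19.4] zmin [-54.3 -26.8]
```

The tongs have pitched about 0.083 rad in the grip, jaws raised by about 6 mm. I'll tilt the tool to compensate and go back over the bar.

Call:
step_arm(series=[[5.5,-23.9,0,0.006,0.0199,0.0058,0.54],[5.5,-23.9,0,0.006,0.0199,0.0058,0.54],[5.5,-23.9,0,0.006,0.0199,0.0058,0.54],[5.5,-23.9,0,0.006,0.0199,0.0058,0.54],[0,0,-12,0,0,0,0.54],[0,0,0,0,0,0,0.54],[0,0,0,0,0,0,0.54],[0,0,0,0,0,0,0.54]])

```text
clock: 27.55
tool_pos: [0.5745, -0.1288, 0.089]
eef_rot: [0.143, 0.989, 0.006, -0.041]
contact_force: [0.4, -0.2, -1.7]
opening: 0.463
finger_force: 7.8
```

```bash
cat >> h.py <<'E'
def tongp(p=.083,dx=0):
    s=r.get_state();R=Ro.from_quat(s['eef_rot']).as_matrix();g=s['tool_pos']-.019*R[:,2]
    a0,a2=-R[:,0],-R[:,2];tx=np.cos(p)*a0+np.sin(p)*a2;tz=-np.sin(p)*a0+np.cos(p)*a2
    print('grip',(g*1000).round(1),'jaw',((g+(.075+dx)*tx-.062*tz)*1000).round(1),'yaw',np.degrees(np.arctan2(tx[1],tx[0])).round(2),'pitch',np.degrees(np.arcsin(tx[2])).round(2))
E
python3 - <<'E'
from h import *
tool();tongp();tongcheck();look()
E
```

```text
t 27.55 tcp [ 574.5 -128.8   89. ] yyaw 73.49 tilt [-4.59  1.37] open mm 40.7 ff 7.8 F [ 0.4 -0.2 -1.7] q [ 0.28  0.88 -0.23  1.7   0.26  0.67  1.19]
grip [ 576.  -129.3  108. ] jaw [ 647.8 -150.6   45.9] yaw -16.51 pitch -0.04
x -110 -90 30 ymin/max [-8.5  9.6] z top/low [  1.3 -13.3] xmin -94.9
x -90 -75 76 ymin/max [-17.4  18. ] z top/low [  2.1 -10.9] xmin -90.0
x -75 -60 73 ymin/max [-18.   19.2] z top/low [  2.7 -10.6] xmin -74.9
x -60 -45 69 ymin/max [-18.2  19.8] z top/low [ 4.4 -9.7] xmin -60.0
x -45 -30 69 ymin/max [-18.7  20. ] z top/low [ 4.7 -6.8] xmin -44.8
jaw 85 x [72.3 78.6 85. ] y [-16.5  17.1  19.7] zmin [-52.5 -14.1]
tray [ 5.839e+02 -3.000e-01] 78.02 0.02
S [279.7 230.6] 207 [ 647.5 -154.6    8. ]
```

Call:
step_arm(series=[[0,-4.2,-12,0,0,0,0.54],[0,0,-12,0,0,0,0.54],[0,0,-12,0,0,0,0.54],[0,0,-5,0,0,0,0.54],[0,0,-3,0,0,0,0.54],[0,0,0,0,0,0,0.54],[0,0,0,0,0,0,0.57],[0,0,0,0,0,0,0.6],[0,0,0,0,0,0,0.64],[0,0,0,0,0,0,0.64],[0,0,0,0,0,0,0.64],[0,0,0,0,0,0,0.64]])

```text
clock: 28.9
tool_pos: [0.5748, -0.1347, 0.045]
eef_rot: [0.145, 0.989, 0.006, -0.041]
contact_force: [0.7, -0.1, -0.2]
opening: 0.397
finger_force: 35.0
```

```bash
python3 - <<'E'
from h import *
tool();tongp();tongcheck()
E
```

```text
t 28.9 tcp [ 574.8 -134.7   45. ] yyaw 73.37 tilt [-4.55  1.33] open mm 34.9 ff 35.0 F [ 0.7 -0.1 -0.2] q [ 0.27  0.95 -0.21  1.71  0.28  0.59  1.18]
grip [ 576.3 -135.2   63.9] jaw [ 648.2 -156.7    1.9] yaw -16.63 pitch 0.01
x -110 -90 28 ymin/max [-8.2  8.7] z top/low [  1.9 -11.2] xmin -94.4
x -90 -75 73 ymin/max [-16.1  16.9] z top/low [  3.2 -10.6] xmin -89.6
x -75 -60 67 ymin/max [-17.2  18. ] z top/low [ 4.4 -8.4] xmin -75.0
x -60 -45 68 ymin/max [-17.3  18.3] z top/low [ 5.7 -7.6] xmin -59.8
x -45 -30 61 ymin/max [-17.4  19.1] z top/low [ 6.1 -7.6] xmin -44.2
jaw 362 x [51.7 73.2 98.8] y [-21.   12.9  38.4] zmin [-58.3 -25.8]
```

Gripped this time (34.9 mm at 35 N). I'll lift and carry to lane 3.

Call:
step_arm(series=[[0,0,5,0,0,0,0.64],[0,0,15,0,0,0,0.64],[0,0,20,0,0,0,0.64],[0,0,15,0,0,0,0.64],[-3.3,30.5,0,0,0,0.008,0.64],[-3.3,30.5,0,0,0,0.008,0.64],[-3.3,30.5,0,0,0,0.008,0.64],[-3.3,30.5,0,0,0,0.008,0.64],[-3.3,30.5,0,0,0,0.008,0.64],[-3.3,30.5,0,0,0,0.008,0.64],[-3.3,30.5,0,0,0,0.008,0.64],[-3.3,30.5,0,0,0,0.008,0.64],[-3.3,30.5,0,0,0,0.008,0.64],[-3.3,30.5,0,0,0,0.008,0.64],[0,0,0,0,0,0,0.64],[0,0,0,0,0,0,0.64],[0,0,0,0,0,0,0.64],[0,0,0,0,0,0,0.64]])

```text
clock: 30.75
tool_pos: [0.5421, 0.1682, 0.1]
eef_rot: [0.106, 0.993, 0.003, -0.041]
contact_force: [0.9, -0.4, -1.3]
opening: 0.398
finger_force: 35.0
```

```bash
python3 - <<'E'
from h import *
tool();tongp(.07);tongcheck()
im,d=snap('side','s10.png')
P=cloud('side',d).reshape(-1,3)
T=(P[:,2]>.018)&(P[:,2]<.027)&(P[:,1]>.1)&(P[:,1]<.2)&(P[:,0]<.68)&(P[:,0]>.55)
print('back corner',P[T][np.argmax(P[T][:,1])],T.sum())
s=r.get_state();j=np.array([.6165,.154]);D=np.array([np.cos(np.radians(-12)),np.sin(np.radians(-12))]);N=np.array([-D[1],D[0]])
X=(P[:,:2]-j)@D;Y=(P[:,:2]-j)@N
m=(abs(X)<.06)&(abs(Y)<.04)&(P[:,2]>.045)&(P[:,2]<.085)
H,_,_=np.histogram2d(X[m]*1000,Y[m]*1000,bins=[np.arange(-60,61,10),np.arange(-40,41,8)]);print(H.astype(int))
for a in range(-40,40,16):
    k=m&(X*1000>a)&(X*1000<a+16); print(a,k.sum(),np.percentile(P[k,2],[10,90]).round(4) if k.any() else '')
E
```

```text
t 30.75 tcp [542.1 168.2 100. ] yyaw 77.8 tilt [-4.65  0.89] open mm 35.1 ff 35.0 F [ 0.9 -0.4 -1.3] q [-0.24  0.84 -0.21  1.78  0.19  0.61  0.81]
grip [543.6 167.9 119. ] jaw [616.1 152.1  56. ] yaw -12.2 pitch -0.72
x -110 -90 49 ymin/max [-7.9 10.7] z top/low [  3.1 -11.2] xmin -94.4
x -90 -75 106 ymin/max [-16.7  17.1] z top/low [  3.  -11.5] xmin -89.9
x -75 -60 110 ymin/max [-17.8  18.1] z top/low [ 4.  -9.4] xmin -75.0
x -60 -45 104 ymin/max [-18.   17.7] z top/low [ 5.5 -7.8] xmin -59.9
x -45 -30 99 ymin/max [-18.1  17.7] z top/low [ 5.8 -7.4] xmin -45.0
jaw 1 x [77.5 77.5 77.5] y [13.3 13.3 13.3] zmin [-55.9 -55.9]
back corner [0.58043551 0.18588372 0.0227131 ] 211
[[0 0 0 0 0 0 0 0 0 0]
 [0 0 0 0 0 0 0 0 0 0]
 [0 0 0 0 0 0 0 0 0 0]
 [0 0 0 0 0 0 0 0 0 0]
 [0 0 0 0 0 0 0 0 0 0]
 [0 0 0 0 0 0 0 0 0 0]
 [0 0 0 0 0 0 0 0 0 0]
 [0 0 0 0 0 0 0 0 0 0]
 [0 0 0 0 0 0 0 0 0 0]
 [0 0 0 0 0 2 0 0 0 0]
 [0 0 0 0 0 0 0 0 0 0]
 [0 0 0 0 0 0 0 0 0 0]]
-40 0 
-24 0 
-8 0 
8 0 
24 2 [0.0581 0.061 ]
```

Call:
step_arm(series=[[0,1.5,-15,0,0,0,0.64],[0,0,-15,0,0,0,0.64],[0,0,-12,0,0,0,0.64],[0,0,-4,0,0,0,0.64],[0,0,-1,0,0,0,0.64],[0,0,0,0,0,0,0.64],[0,0,0,0,0,0,0.58],[0,0,0,0,0,0,0.55],[0,0,0,0,0,0,0.55],[0,0,0,0,0,0,0.55],[0,0,10,0,0,0,0.55],[0,0,20,0,0,0,0.54],[0,0,25,0,0,0,0.54],[-8,-40,0,0,0,0,0.54],[0,-40,0,0,0,0,0.54],[0,-40,0,0,0,0,0.54],[0,-40,0,0,0,0,0.54],[0,-40,0,0,0,0,0.54],[0,-40,0,0,0,0,0.54],[0,0,0,0,0,0,0.54]])

```text
clock: 32.85
tool_pos: [0.5329, -0.0769, 0.1084]
eef_rot: [0.11, 0.993, 0.001, -0.041]
contact_force: [-0.8, -0.8, -0.7]
opening: 0.46
finger_force: 7.8
```

```bash
python3 - <<'E'
from h import *
tool();look();tongcheck()
t,_=snap('top')
for b in bars('top',t,z=.014,box=(200,180,330,280)): print('L',*b)
E
```

```text
t 32.85 tcp [532.9 -76.9 108.4] yyaw 77.34 tilt [-4.67  0.65] open mm 40.5 ff 7.8 F [-0.8 -0.8 -0.7] q [ 0.2   0.81 -0.23  1.85  0.28  0.6   1.14]
tray [5.836e+02 4.000e-01] 77.76 1.05
S [339.2 273.1] 141 [473.4 -60.    8. ]
x -110 -90 29 ymin/max [-7.2  9.8] z top/low [ -0.4 -13.4] xmin -94.5
x -90 -75 88 ymin/max [-17.4  18.2] z top/low [  0.3 -14.1] xmin -89.9
x -75 -60 83 ymin/max [-18.   18.5] z top/low [  2.1 -11.3] xmin -74.7
x -60 -45 81 ymin/max [-18.4  18.7] z top/low [  4. -10.] xmin -59.5
x -45 -30 84 ymin/max [-18.3  20.3] z top/low [ 4.7 -8.9] xmin -44.8
jaw 93 x [74.2 80.3 86.6] y [-16.8  17.4  19.3] zmin [-53.5 -13.3]
L [252.2 231.1] [602. 110.] [172.8  91.4] 56.2
L [233.5 223. ] [616.2 156.6] [20.6 71.7] 168.2
L [251.5 228.7] [607.5 112.3] [20.5 71.5] 167.9
L [269.4 234.2] [598.9  68.5] [20.5 72.2] 167.8
```

All four bars are in lanes and the paper is empty. Now the tongs go back: rise, move over the rest, level.

Call:
step_arm(series=[[0,0,15,0,0,0,0.54],[0,0,20,0,0,0,0.54],[0,0,15,0,0,0,0.54],[1.7,-31.8,0,0,0,-0.023,0.54],[1.7,-31.8,0,0,0,-0.023,0.54],[1.7,-31.8,0,0,0,-0.023,0.54],[1.7,-31.8,0,0,0,-0.023,0.54],[1.7,-31.8,0,0,0,-0.023,0.54],[1.7,-31.8,0,0,0,-0.023,0.54],[1.7,-31.8,0,0,0,-0.023,0.54],[1.7,-31.8,0,0,0,-0.023,0.54],[1.7,-31.8,0,0,0,-0.023,0.54],[1.7,-31.8,0,0,0,-0.023,0.54],[0,0,0,0.0096,0.0198,0,0.54],[0,0,0,0,0,0,0.54],[0,0,0,0,0,0,0.54],[0,0,0,0,0,0,0.54],[0,0,0,0,0,0,0.54]])

```text
clock: 34.85
tool_pos: [0.551, -0.3849, 0.1581]
eef_rot: [0.217, 0.975, 0.011, -0.051]
contact_force: [1.4, -0.3, -0.0]
opening: 0.461
finger_force: 7.8
```

```bash
python3 - <<'E'
from h import *
tool();tongp(.105);tongcheck()
E
```

```text
t 34.85 tcp [ 551.  -384.9  158.1] yyaw 64.88 tilt [-5.45  2.56] open mm 40.6 ff 7.8 F [ 1.4 -0.3 -0. ] q [ 0.65  0.9  -0.24  1.36  0.22  1.02  1.49]
grip [ 552.8 -385.7  176.9] jaw [ 620.7 -417.6  114.9] yaw -25.12 pitch -0.01
x -110 -90 28 ymin/max [-8.1  9.8] z top/low [ -0.1 -13. ] xmin -94.9
x -90 -75 61 ymin/max [-17.1  18.2] z top/low [  0.3 -12.9] xmin -89.4
x -75 -60 57 ymin/max [-18.1  18.7] z top/low [  2.1 -10.3] xmin -74.8
x -60 -45 60 ymin/max [-17.8  19.7] z top/low [  3.4 -10.3] xmin -59.6
x -45 -30 54 ymin/max [-18.6  21. ] z top/low [ 5.  -8.1] xmin -45.0
jaw 110 x [71.7 78.9 87.1] y [-18.5  15.7  20.4] zmin [-53.  -11.8]
```

Call:
step_arm(series=[[-0.7,-4.8,-10,0,0,-0.006,0.54],[-0.7,-4.8,-10,0,0,-0.006,0.54],[0,0,-20,0,0,0,0.54],[0,0,-20,0,0,0,0.54],[0,0,0,0,0,0,0.54],[0,0,0,0,0,0,0.54],[0,0,0,0,0,0,0.54]])

```text
clock: 35.6
tool_pos: [0.5498, -0.3964, 0.0986]
eef_rot: [0.224, 0.973, 0.011, -0.051]
contact_force: [-0.6, 0.1, -1.7]
opening: 0.463
finger_force: 7.8
```

```bash
python3 - <<'E'
from h import *
tool();tongp(.105)
im,_=snap('side','s11.png');t,_=snap('top','t11.png')
cv2.imwrite('pics/c10.png',np.hstack([cv2.resize(im[100:220,290:410],None,fx=3.3,fy=3.3),cv2.resize(t[220:340,420:540],None,fx=3.3,fy=3.3)]))
E
```

```text
t 35.6 tcp [ 549.8 -396.4   98.6] yyaw 64.06 tilt [-5.34  2.56] open mm 40.7 ff 7.8 F [-0.6  0.1 -1.7] q [ 0.66  0.97 -0.22  1.38  0.24  0.92  1.48]
grip [ 551.5 -397.2  117.5] jaw [ 619.  -430.1   55.6] yaw -25.94 pitch 0.08
```

View pics/c10.png

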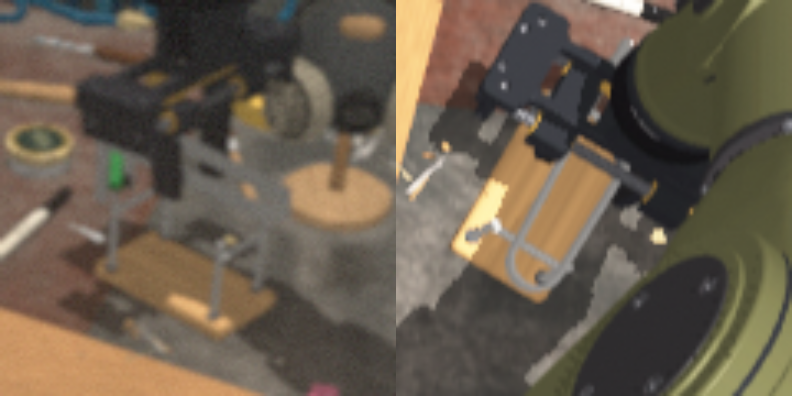

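The tongs are centred over the wires. I'll lower, release and withdraw.

Call:
step_arm(series=[[0,1.9,-12,0,0,0,0.54],[0,0,-12,0,0,0,0.54],[0,0,-8,0,0,0,0.54],[0,0,-5,0,0,0,0.54],[0,0,-1.5,0,0,0,0.54],[0,0,0,0,0,0,0.54],[0,0,0,0,0,0,0.54]])

```text
clock: 36.4
tool_pos: [0.5494, -0.3941, 0.0593]
eef_rot: [0.224, 0.973, 0.011, -0.051]
contact_force: [0.5, -0.3, -0.7]
opening: 0.459
finger_force: 7.8
```

```bash
python3 - <<'E'
from h import *
tool();tongp(.105);tongcheck()
E
```

```text
t 36.4 tcp [ 549.4 -394.1   59.3] yyaw 64.08 tilt [-5.4   2.59] open mm 40.4 ff 7.8 F [ 0.5 -0.3 -0.7] q [ 0.65  1.02 -0.21  1.39  0.25  0.86  1.47]
grip [ 551.1 -394.9   78.2] jaw [ 618.6 -427.8   16.2] yaw -25.92 pitch 0.01
x -110 -90 24 ymin/max [-5.8 11.7] z top/low [ -0.5 -11.8] xmin -97.2
x -90 -75 53 ymin/max [-15.6  18.6] z top/low [  0.6 -13.1] xmin -89.9
x -75 -60 51 ymin/max [-17.1  19.6] z top/low [  2.1 -11.9] xmin -74.3
x -60 -45 93 ymin/max [-28.9  30.7] z top/low [  3.3 -26.1] xmin -59.8
x -45 -30 46 ymin/max [-19.1  20.4] z top/low [ 4.9 -7.7] xmin -44.3
jaw 281 x [51.  77.  96.7] y [-33.5  15.4  38.2] zmin [-71.5 -15.4]
```

Call:
step_arm(series=[[0,0,0,0,0,0,0.52],[0,0,0,0,0,0,0.5],[0,0,0,0,0,0,0.47],[0,0,0,0,0,0,0.4],[0,0,0,0,0,0,0.25],[0,0,0,0,0,0,0.1],[0,0,0,0,0,0,0],[0,0,0,0,0,0,0],[0,0,0,0,0,0,0],[0,0,15,0,0,0,0],[0,0,25,0,0,0,0],[0,0,30,0,0,0,0],[0,0,30,-0.0235,-0.047,0,0],[-5,30,20,-0.0235,-0.047,0,0],[-5,45,0,0,0,0,0],[-5,45,0,0,0,0,0],[-5,45,0,0,0,0,0],[-5,45,0,0,0,0,0],[0,45,0,0,0,0,0],[0,0,0,0,0,0,0]])

```text
clock: 38.45
tool_pos: [0.5252, -0.1303, 0.1809]
eef_rot: [0.219, 0.976, 0.002, 0.0]
contact_force: [0.5, -0.5, 0.2]
opening: 0.996
finger_force: 0.0
```

```bash
python3 - <<'E'
from h import *
tool();look()
for n in('top','side'):
    _,dd=snap(n);P=cloud(n,dd).reshape(-1,3)
    o=np.array([.5514,-.3953]);y=np.radians(-25.8)
    for it in range(4):
        d=np.array([np.cos(y),np.sin(y)]);p=np.array([-d[1],d[0]])
        X=(P[:,:2]-o)@d;Y=(P[:,:2]-o)@p
        m=(P[:,2]>.079)&(P[:,2]<.092)&(X>-.105)&(X<.095)&(abs(Y)<.026)
        x,yy,z=X[m],Y[m],P[m,2]
        L=(yy>.008)&(abs(x)<.06);R=(yy<-.008)&(abs(x)<.06)
        a=np.polyfit(x[L],yy[L],1);b=np.polyfit(x[R],yy[R],1)
        y+=(a[0]+b[0])/2; o=o+p*(a[1]+b[1])/2
    print(n,L.sum(),R.sum(),o,np.degrees(y),a,b,'x',np.sort(x)[[0,3,-4,-1]],np.median(z))
    Y=(P[:,:2]-o)@p;X=(P[:,:2]-o)@d
    for l,h in((.025,.065),(-.08,-.035)):
        k=(P[:,2]>.064)&(P[:,2]<.09)&(X>l)&(X<h)&(abs(Y)>.026)&(abs(Y)<.045);print('wire',k.sum(),X[k].mean(),Y[k].mean())
E
```

```text
t 38.45 tcp [ 525.2 -130.3  180.9] yyaw 64.75 tilt [0.06 0.2 ] open mm 87.6 ff 0.0 F [ 0.5 -0.5  0.2] q [ 0.29  0.66 -0.21  1.88  0.21  0.62  1.08]
tray [ 5.839e+02 -3.000e-01] 77.95 0.02
top 119 121 [ 0.55146127 -0.39517326] -25.872180232561128 [0.0439141  0.01992661] [-0.0439141  -0.01992661] x [-0.09657557 -0.0957671   0.07850779  0.08034357] 0.0846274932011375
wire 38 0.04259709336867015 0.00018427716243971633
wire 18 -0.0600717409175856 -0.0002150968725221927
side 62 59 [ 0.55182662 -0.39441763] -26.055364563924865 [0.04319073 0.01989999] [-0.04319075 -0.01989997] x [-0.094642   -0.09394545  0.0498377   0.05459014] 0.08347441448932363
wire 9 0.04570800901161488 -0.012844876050928372
wire 19 -0.05854992108427579 0.010534230928506264
```

Tongs parked. Now I'll fit the cover and catch.

```bash
python3 - <<'E'
from h import *
for n in('top','side'):
    im,d=snap(n,n+'12.png');P=cloud(n,d).reshape(-1,3)
    m=(P[:,2]>.022)&(P[:,2]<.036)&(P[:,0]>.48)&(P[:,0]<.66)&(P[:,1]>.3)&(P[:,1]<.56);Q=P[m]
    lo=[];hi=[]
    for y in np.arange(.36,.50,.005):
        k=Q[(Q[:,1]>=y)&(Q[:,1]<y+.005)]
        if len(k)>5: lo.append((y+.0025,k[:,0].min()));hi.append((y+.0025,k[:,0].max()))
    lo,hi=np.array(lo),np.array(hi);a=np.polyfit(lo[:,0],lo[:,1],1);b=np.polyfit(hi[:,0],hi[:,1],1)
    print(n,len(lo),'yaw lo/hi',90-np.degrees(np.arctan(a[0])),90-np.degrees(np.arctan(b[0])),'x at y=.41',np.polyval(a,.41),np.polyval(b,.41),'z',np.median(Q[:,2]))
    bk=[];
    for x in np.arange(.535,.6,.005):
        k=Q[(Q[:,0]>=x)&(Q[:,0]<x+.005)]; bk.append((x+.0025,k[:,1].min(),k[:,1].max()))
    bk=np.array(bk);print(' back',np.polyfit(bk[:,0]-.567,bk[:,2],1),'front',np.polyfit(bk[:,0]-.567,bk[:,1],1),bk[:,1].round(3))
    m=(P[:,2]>.044)&(P[:,2]<.062)&(P[:,0]>.45)&(P[:,0]<.66)&(P[:,1]>.27)&(P[:,1]<.36);print(' knob',m.sum(),P[m].mean(0),P[m].min(0),P[m].max(0))
    m=(P[:,2]>.017)&(P[:,2]<.04)&(P[:,0]>.46)&(P[:,0]<.50)&(P[:,1]>.29)&(P[:,1]<.34);print(' pivotend',m.sum(),P[m].mean(0),P[m].min(0),P[m].max(0))
t=cv2.imread('pics/top12.png');s=cv2.imread('pics/side12.png')
cv2.imwrite('pics/c11.png',np.hstack([cv2.resize(t[195:285,70:170],(400,360),interpolation=cv2.INTER_CUBIC),cv2.resize(s[380:480,190:290],(400,360),interpolation=cv2.INTER_CUBIC)]))
E
```

```text
top 29 yaw lo/hi 86.35961945159696 86.58112513639938 x at y=.41 0.5162538628467208 0.614001143644741 z 0.029264573785067305
 back [-0.06516174  0.51327404] front [0.05033335 0.32588446] [0.31  0.33  0.327 0.33  0.328 0.327 0.327 0.328 0.327 0.327 0.325 0.326
 0.324]
 knob 30 [0.52916955 0.31327947 0.05579171] [0.52393291 0.30854386 0.05052246] [0.53512514 0.31874631 0.06170368]
 pivotend 46 [0.48997656 0.3173895  0.02723252] [0.48304323 0.31254996 0.01710889] [0.49919331 0.32350586 0.03575297]
side 22 yaw lo/hi 59.13511226851965 86.26361367181228 x at y=.41 0.5276118961291683 0.6163253670943496 z 0.02931653427672387
 back [0.35019148 0.45388255] front [0.04318164 0.324925  ] [0.313 0.328 0.327 0.326 0.327 0.326 0.327 0.327 0.325 0.325 0.325 0.325
 0.325]
 knob 67 [0.53096833 0.31517064 0.05403803] [0.52599249 0.30821834 0.04519605] [0.53731477 0.32000536 0.05921916]
 pivotend 92 [0.49092755 0.31947992 0.02653715] [0.48388763 0.31235604 0.01733788] [0.49990346 0.32501713 0.03242595]
```

View pics/c11.png

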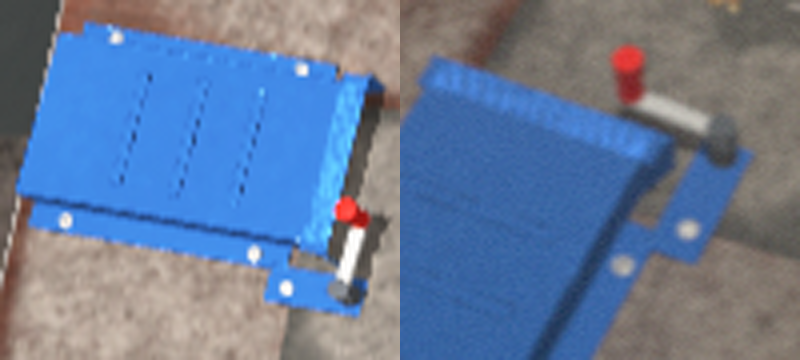

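Cover: yaw 86.4°, mouth at about (560,326). Pivot computed at (487,318) and seen at (490,318). Knob at (530,315), about 55 mm high, and the computed spot agrees within 1.5 mm. Next I'll swing the catch open.

Call:
step_arm(series=[[0.4,37.1,0,0,0,-0.036,0.5],[0.4,37.1,0,0,0,-0.036,0.5],[0.4,37.1,0,0,0,-0.036,0.5],[0.4,37.1,0,0,0,-0.036,0.5],[0.4,37.1,0,0,0,-0.036,0.5],[0.4,37.1,0,0,0,-0.036,0.5],[0.4,37.1,0,0,0,-0.036,0.5],[0.4,37.1,0,0,0,-0.036,0.5],[0.4,37.1,0,0,0,-0.036,0.5],[0.4,37.1,0,0,0,-0.036,0.5],[0.4,37.1,0,0,0,-0.036,0.5],[0.4,37.1,0,0,0,-0.036,0.5],[0,0,-40,0,0,0,0.5],[0,0,-30,0,0,0,0.5],[0,0,0,0,0,0,0.5],[0,0,0,0,0,0,0.5],[0,0,0,0,0,0,0.5]], force=15)

```text
clock: 40.45
tool_pos: [0.5306, 0.3061, 0.111]
eef_rot: [0.429, 0.903, 0.0, 0.001]
contact_force: [0.4, 0.3, -0.9]
opening: 0.499
finger_force: 0.0
```

```bash
python3 - <<'E'
from h import *
tool()
E
```

```text
t 40.45 tcp [530.6 306.1 111. ] yyaw 39.24 tilt [0.08 0.02] open mm 43.9 ff 0.0 F [ 0.4  0.3 -0.9] q [-0.61  0.84  0.02  1.71 -0.02  0.59  0.11]
```

Call:
step_arm(series=[[-0.3,4.5,-20,0,0,0,0.5],[-0.3,4.5,-20,0,0,0,0.5],[0,0,-20,0,0,0,0.5],[0,0,-14,0,0,0,0.5],[0,0,0,0,0,0,0.5],[0,0,0,0,0,0,0.7],[0,0,0,0,0,0,0.95],[0,0,0,0,0,0,0.95],[0,0,0,0,0,0,0.95],[0,0,0,0,0,0,0.95]], force=15)

```text
clock: 41.45
tool_pos: [0.5301, 0.3158, 0.0361]
eef_rot: [0.428, 0.904, 0.001, 0.001]
contact_force: [1.8, 0.7, 1.5]
opening: 0.126
finger_force: 15.0
```

```bash
python3 - <<'E'
from h import *
tool()
p=np.array([487.5,318.5]);k=r.get_state()['tool_pos'][:2]*1000
print(np.linalg.norm(k-p),np.degrees(np.arctan2(*(k-p)[::-1])))
a0=np.arctan2(*(k-p)[::-1]);R=np.linalg.norm(k-p)
pts=[p+R*np.array([np.cos(a0-t),np.sin(a0-t)]) for t in np.linspace(0,1.57,13)]
print(np.diff(pts,axis=0).round(1).tolist())
E
```

```text
t 41.45 tcp [530.1 315.8  36.1] yyaw 39.31 tilt [0.12 0.04] open mm 11.1 ff 15.0 F [1.8 0.7 1.5] q [-0.62  0.96  0.01  1.72 -0.03  0.46  0.1 ]
42.64839941604241 -3.5871690668162017
[[-0.7, -5.5], [-1.4, -5.4], [-2.1, -5.2], [-2.8, -4.8], [-3.4, -4.4], [-3.9, -4.0], [-4.4, -3.4], [-4.8, -2.8], [-5.1, -2.2], [-5.4, -1.5], [-5.5, -0.7], [-5.6, -0.0]]
```

Call:
step_arm(series=[[-0.7,-5.5,0,0,0,0,0.95],[-1.4,-5.4,0,0,0,0,0.95],[-2.1,-5.2,0,0,0,0,0.95],[-2.8,-4.8,0,0,0,0,0.95],[-3.4,-4.4,0,0,0,0,0.95],[-3.9,-4.0,0,0,0,0,0.95],[-4.4,-3.4,0,0,0,0,0.95],[-4.8,-2.8,0,0,0,0,0.95],[-5.1,-2.2,0,0,0,0,0.95],[-5.4,-1.5,0,0,0,0,0.95],[-5.5,-0.7,0,0,0,0,0.95],[-5.6,0,0,0,0,0,0.95],[-1.5,0,0,0,0,0,0.95],[0,0,0,0,0,0,0.95],[0,0,0,0,0,0,0.95]])

```text
clock: 42.95
tool_pos: [0.4818, 0.2759, 0.0355]
eef_rot: [0.428, 0.904, -0.0, -0.0]
contact_force: [4.0, 2.7, 5.9]
opening: 0.125
finger_force: 15.0
```

```bash
python3 - <<'E'
from h import *
tool()
E
```

```text
t 42.95 tcp [481.8 275.9  35.5] yyaw 39.36 tilt [-0.05 -0.02] open mm 11.0 ff 15.0 F [4.  2.7 5.9] q [-0.61  0.92  0.01  1.91 -0.02  0.31  0.1 ]
```

Call:
step_arm(series=[[0,0,0,0,0,0,0.8],[0,0,0,0,0,0,0.6],[0,0,0,0,0,0,0.5],[0,0,30,0,0,0,0.5],[0,0,35,0,0,0,0.5],[0,0,15,0,0,0,0.5],[9.7,-30,0,0,0,-0.0897,0.5],[9.7,-30,0,0,0,-0.0897,0.5],[9.7,-30,0,0,0,-0.0897,0.5],[9.7,-30,0,0,0,-0.0897,0.5],[9.7,-30,0,0,0,-0.0897,0.5],[9.7,-30,0,0,0,-0.0897,0.5],[9.7,-30,0,0,0,-0.0897,0.5],[9.7,-30,0,0,0,-0.0897,0.5],[9.7,-30,0,0,0,-0.0897,0.5],[9.7,-30,0,0,0,-0.0897,0.5],[0,0,0,0,0,0,0.5],[0,0,0,0,0,0,0.5],[0,0,0,0,0,0,0.5]])

```text
clock: 44.85
tool_pos: [0.5777, -0.0229, 0.1148]
eef_rot: [0.777, 0.63, -0.001, -0.002]
contact_force: [0.4, 0.5, 0.9]
opening: 0.503
finger_force: 0.0
```

```bash
python3 - <<'E'
from h import *
tool();look()
t,_=snap('top','t13.png')
for b in bars('top',t,z=.014,box=(200,180,330,280)): print('L',*b)
im,d=snap('side');P=cloud('side',d).reshape(-1,3)
m=(P[:,2]>.04)&(P[:,2]<.065)&(P[:,0]>.45)&(P[:,0]<.6)&(P[:,1]>.25)&(P[:,1]<.36);print('knob',m.sum(),P[m].mean(0))
E
```

```text
t 44.85 tcp [577.7 -22.9 114.8] yyaw -11.93 tilt [-0.23  0.11] open mm 44.3 ff 0.0 F [0.4 0.5 0.9] q [-0.13  0.81  0.16  1.82 -0.23  0.53 -0.03]
attempt to get argmax of an empty sequence
knob 74 [0.47930696 0.27940439 0.05208011]
```

```bash
python3 - <<'E'
from h import *
im,d=snap('side');P=cloud('side',d).reshape(-1,3)
o=np.array([.5839,-.0003]);y=np.radians(78);D=np.array([np.cos(y),np.sin(y)]);N=np.array([-D[1],D[0]])
X=(P[:,:2]-o)@D*1000;Y=(P[:,:2]-o)@N*1000
m=(P[:,2]>.019)&(P[:,2]<.036)&(X>-60)&(X<215)&(abs(Y)<75)
H,_,_=np.histogram2d(X[m],Y[m],bins=[np.arange(-60,216,11),np.arange(-75,76,10)]);print(H.astype(int))
E
```

```text
[[ 0  0  0  0  0  0  0  0  0  0  0  0  0  0  0]
 [ 0  0  0  0  0  0  0  2  0  0  0  0  0  0  0]
 [ 0  0  0  0  0  0  2 23  0  0  0  0  0  0  0]
 [ 0  0  0  0  0  0  2 22  0  0  0  0  0  0  0]
 [ 0  1  1  0  1  3  3 19  5  1  1  2  2  0  0]
 [ 0  5 20 24 21 19 24 22 20 22 24 20 24  4  0]
 [ 0  0  1  8  0  0  0  0  0  0  0 10  0  0  0]
 [ 0  0  2  7  0  1  0  1  0  0  0  8  0  0  0]
 [ 0  0  2  7  0  0  0  0  0  0  0  9  0  0  0]
 [ 0  0  2  7  0  0  0  0  0  0  0 12  0  0  0]
 [ 0  0  2 11  0  0  0  0  0  0  0 10  0  0  0]
 [ 0  0  3  8  0  0  0  0  0  0  0  9  0  0  0]
 [ 0  0  1  7  0  0  0  0  0  0  0 11  0  0  0]
 [ 0  0  2  9  0  0  0  0  0  0  0 10  0  0  0]
 [ 0  0  3  9  0  0  0  0  0  0  0 11  0  0  0]
 [ 0  0  1  9  0  0  0  0  0  0  0 10  0  0  0]
 [ 0  0  2 11  0  0  0  0  0  0  0 10  0  0  0]
 [ 0  0  0 11  0  0  0  0  0  0  0 12  0  0  0]
 [ 0  0  2  9  0  0  0  0  0  0  0 12  0  0  0]
 [ 0  0  2  8  0  0  0  0  0  0  0  9  0  0  0]
 [ 0  0  4 12  0  0  0  0  0  0  0 13  0  0  0]
 [ 0  0  5 11  8 13 10 13 12  8 13 19  0  0  0]
 [ 0  0  0  0  0  0  0  0  0  1  0  0  0  0  0]
 [ 0  0  0  0  0  0  0  0  0  0  0  0  0  0  0]
 [ 0  0  0  0  0  0  0  0  0  0  0  0  0  0  0]]
```

The tray hasn't moved and the tab is where computed. I'll pinch it.

Call:
step_arm(series=[[1.2,-0.9,-25,0,0,0,0.5],[0,0,-25,0,0,0,0.5],[0,0,-25,0,0,0,0.5],[0,0,-20,0,0,0,0.5],[0,0,-9,0,0,0,0.5],[0,0,0,0,0,0,0.5],[0,0,0,0,0,0,0.75],[0,0,0,0,0,0,0.95],[0,0,0,0,0,0,0.95],[0,0,0,0,0,0,0.95],[0,0,0,0,0,0,0.95],[0,0,0,0,0,0,0.95]], force=35)

```text
clock: 46.3
tool_pos: [0.5803, -0.0255, 0.0119]
eef_rot: [0.777, 0.629, -0.0, -0.0]
contact_force: [-0.8, 0.5, 5.9]
opening: 0.107
finger_force: 35.0
```

```bash
python3 - <<'E'
from h import *
tool()
E
```

```text
t 46.3 tcp [580.3 -25.5  11.9] yyaw -12.05 tilt [-0.05  0.03] open mm 9.5 ff 35.0 F [-0.8  0.5  5.9] q [-0.09  0.98  0.1   1.84 -0.26  0.34 -0.  ]
```

Call:
step_arm(series=[[-0.8,3,0,0,0,0.0037,0.95],[-1.2,4.5,0,0,0,0.0074,0.95],[-1.8,6.6,0,0,0,0.0078,0.95],[-1.8,6.6,0,0,0,0.0078,0.95],[-1.8,6.6,0,0,0,0.0078,0.95],[-1.8,6.6,0,0,0,0.0078,0.95],[-1.8,6.6,0,0,0,0.0078,0.95],[-1.8,6.6,0,0,0,0.0078,0.95],[-1.8,6.6,0,0,0,0.0078,0.95],[-1.8,6.6,0,0,0,0.0078,0.95],[-1.8,6.6,0,0,0,0.0078,0.95],[-1.8,6.6,0,0,0,0.0078,0.95],[-1.8,6.6,0,0,0,0.0078,0.95],[-1.8,6.6,0,0,0,0.0078,0.95],[-1.8,6.6,0,0,0,0.0078,0.95],[-1.8,6.6,0,0,0,0.0078,0.95],[-1.8,6.6,0,0,0,0.0078,0.95],[-1.8,6.6,0,0,0,0.0078,0.95],[-1.8,6.6,0,0,0,0.0078,0.95],[-1.8,6.6,0,0,0,0.0078,0.95]])

```text
clock: 48.3
tool_pos: [0.5464, 0.1001, 0.0119]
eef_rot: [0.728, 0.686, -0.0, 0.001]
contact_force: [2.3, -5.0, 7.0]
opening: 0.106
finger_force: 35.0
```

```bash
cat >> h.py <<'E'
def trayside(o,yaw):
    "tray pose from side depth: rim walls and panel, near guess"
    im,d=r.snapshot('side');P=cloud('side',d).reshape(-1,3)
    o=np.array(o,float);y=np.radians(yaw)
    for _ in range(4):
        D=np.array([np.cos(y),np.sin(y)]);N=np.array([-D[1],D[0]])
        X=(P[:,:2]-o)@D;Y=(P[:,:2]-o)@N
        z=(P[:,2]>.0185)&(P[:,2]<.0265)&(X>.015)&(X<.165)
        a=z&(abs(Y-.0435)<.012);b=z&(abs(Y+.0435)<.012)
        A=np.polyfit(X[a],Y[a],1);B=np.polyfit(X[b],Y[b],1)
        y+=(A[0]+B[0])/2;o=o+N*(A[1]+B[1])/2
    k=(P[:,2]>.026)&(P[:,2]<.036)&(abs(X)<.02)&(abs(Y)<.055)&(abs(Y)>.008)
    f=X[k].mean() if k.any() else np.nan; o=o+D*(f+.0025)
    print('trayside',(o*1000).round(1),np.degrees(y).round(2),a.sum(),b.sum(),k.sum(),'w',(A[1]-B[1]).round(4),'slopes',A[0].round(3),B[0].round(3))
E
python3 - <<'E'
from h import *
tool();trayside([.5476,.1264],86.4)
try: p,f=tray(r.snapshot('top')[0],(150,170,330,290));print(p[:2],np.degrees(p[2]),f)
except Exception as e:print(e)
E
```

```text
t 48.3 tcp [546.4 100.1  11.9] yyaw -3.43 tilt [ 0.02 -0.06] open mm 9.3 ff 35.0 F [ 2.3 -5.   7. ] q [-0.32  0.96  0.09  1.91 -0.28  0.27 -0.06]
trayside [547.3 122.9] 86.34 165 168 198 w 0.087 slopes -0.001 0.001
[0.52083249 0.15029465] 38.93382003999592 4.68649959564209
```

The tray is on the cover's axis within 1 mm, at 86.3°. I'll slide it in.

Call:
step_arm(series=[[0.2,4,0,0,0,0,0.95],[0.5,8,0,0,0,0,0.95],[0.5,8,0,0,0,0,0.95],[0.5,8,0,0,0,0,0.95],[0.5,8,0,0,0,0,0.95],[0.5,8,0,0,0,0,0.95],[0.5,8,0,0,0,0,0.95],[0,0,0,0,0,0,0.95]])

```text
clock: 49.2
tool_pos: [0.549, 0.1531, 0.0118]
eef_rot: [0.728, 0.686, -0.0, -0.0]
contact_force: [-0.1, -2.3, 7.1]
opening: 0.109
finger_force: 35.0
```

```bash
python3 - <<'E'
from h import *
tool();trayside([.5505,.175],86.4)
E
```

```text
t 49.2 tcp [549.  153.1  11.8] yyaw -3.38 tilt [-0.04 -0.02] open mm 9.6 ff 35.0 F [-0.1 -2.3  7.1] q [-0.42  0.97  0.11  1.87 -0.31  0.31 -0.12]
trayside [550.8 175.6] 86.93 178 166 216 w 0.0858 slopes 0.008 -0.008
```

Call:
step_arm(series=[[0.5,8,0,0,0,-0.003,0.95],[0.5,8,0,0,0,0,0.95],[0.5,8,0,0,0,0,0.95],[0.5,8,0,0,0,0,0.95],[0.5,8,0,0,0,0,0.95],[0.5,8,0,0,0,0,0.95],[0.5,8,0,0,0,0,0.95],[0,0,0,0,0,0,0.95]])

```text
clock: 50.05
tool_pos: [0.5525, 0.209, 0.0119]
eef_rot: [0.729, 0.685, -0.0, -0.0]
contact_force: [-0.1, -1.9, 7.9]
opening: 0.111
finger_force: 35.0
```

Call:
step_arm(series=[[0.5,8,0,0,0,0,0.95],[0.5,8,0,0,0,0,0.95],[0.5,8,0,0,0,0,0.95],[0.5,8,0,0,0,0,0.95],[0.5,8,0,0,0,0,0.95],[0.5,8,0,0,0,0,0.95],[0.5,8,0,0,0,0,0.95],[0,0,0,0,0,0,0.95]])

```text
clock: 50.85
tool_pos: [0.5563, 0.2648, 0.0119]
eef_rot: [0.729, 0.685, -0.0, 0.0]
contact_force: [0.9, -3.3, 6.6]
opening: 0.109
finger_force: 35.0
```

```bash
python3 - <<'E'
from h import *
tool()
E
```

```text
t 50.85 tcp [556.3 264.8  11.9] yyaw -3.54 tilt [-0.01 -0.04] open mm 9.6 ff 35.0 F [ 0.9 -3.3  6.6] q [-0.61  1.01  0.17  1.73 -0.35  0.44 -0.26]
```

Call:
step_arm(series=[[0.5,7,0,0,0,0,0.95],[0.5,7,0,0,0,0,0.95],[0.4,6,0,0,0,0,0.95],[0.3,5,0,0,0,0,0.95],[0.2,4,0,0,0,0,0.95],[0.1,3,0,0,0,0,0.95],[0,0,0,0,0,0,0.95]])

```text
clock: 51.55
tool_pos: [0.5584, 0.2951, 0.0119]
eef_rot: [0.729, 0.685, -0.001, 0.001]
contact_force: [1.1, -5.1, 7.4]
opening: 0.11
finger_force: 35.0
```

Call:
step_arm(series=[[0.1,2,0,0,0,0,0.95],[0.1,2,0,0,0,0,0.95],[0,0,0,0,0,0,0.95]])

```text
clock: 51.85
tool_pos: [0.5587, 0.2986, 0.0119]
eef_rot: [0.729, 0.685, -0.001, 0.001]
contact_force: [0.6, -6.9, 7.6]
opening: 0.109
finger_force: 35.0
```

```bash
python3 - <<'E'
from h import *
tool()
_,d=snap('side');P=cloud('side',d).reshape(-1,3)
m=(P[:,2]>.0265)&(P[:,2]<.036)&(P[:,1]>.29)&(P[:,1]<.345)&(P[:,0]>.49)&(P[:,0]<.64)
H,a,b=np.histogram2d(P[m,0]*1000,P[m,1]*1000,bins=[np.arange(490,641,10),np.arange(290,346,5)]);print(b);print(H.astype(int))
E
```

```text
t 51.85 tcp [558.7 298.6  11.9] yyaw -3.61 tilt [-0.03 -0.16] open mm 9.6 ff 35.0 F [ 0.6 -6.9  7.6] q [-0.67  1.03  0.19  1.67 -0.36  0.48 -0.31]
[290 295 300 305 310 315 320 325 330 335 340 345]
[[ 0  0  0  0  5 10  9  0  0  0  0]
 [ 0  0  0  0  0  0  7  7  3  1  1]
 [ 0  0  0  0  0  0 13 12 18 20 17]
 [ 0  0  0  0  0  0 19 11 17 17 17]
 [ 2  2  5  2  0  1 19  9 15 19 19]
 [ 0  0  0 15  1  5 19  8 20 16 18]
 [ 0  0  1 13 12 14 16 11 18 18 19]
 [ 0  0  4 13  8 11 14 16 15 18 19]
 [ 0  0  1 16  0 14  9 16 16 15 18]
 [ 0  0  0  0  0 11 12 16 17 15 19]
 [ 0  0  0  0  0 13 11 14 17 16 15]
 [ 0  0  0  0  1 16 10 17 17 18 17]
 [ 0  0  0  0  0 13  7  9 12  9  5]
 [ 0  0  0  0  0  0  0  0  0  0  0]
 [ 0  0  0  0  0  0  0  0  0  0  0]]
```

Call:
step_arm(series=[[0.1,1.5,0,0,0,0,0.95],[0,0,0,0,0,0,0.95]])

```text
clock: 52.1
tool_pos: [0.5588, 0.2999, 0.0119]
eef_rot: [0.729, 0.684, -0.001, 0.001]
contact_force: [0.7, -6.5, 8.3]
opening: 0.113
finger_force: 35.0
```

Call:
step_arm(series=[[0.1,1.5,0,0,0,0,0.95],[0,0,0,0,0,0,0.95]])

```text
clock: 52.3
tool_pos: [0.5589, 0.3006, 0.0119]
eef_rot: [0.729, 0.684, -0.002, 0.001]
contact_force: [1.8, -6.8, 8.7]
opening: 0.114
finger_force: 35.0
```

Call:
step_arm(series=[[0,1,0,0,0,0,0.95],[0,0,0,0,0,0,0.95]])

```text
clock: 52.5
tool_pos: [0.5589, 0.3006, 0.0119]
eef_rot: [0.729, 0.684, -0.002, 0.002]
contact_force: [0.9, -9.5, 9.2]
opening: 0.113
finger_force: 35.0
```

Call:
step_arm(series=[[0,2,0,0,0,0,0.95],[0,0,0,0,0,0,0.95]])

```text
clock: 52.7
tool_pos: [0.5589, 0.3007, 0.0119]
eef_rot: [0.73, 0.684, -0.003, 0.002]
contact_force: [0.9, -11.8, 10.9]
opening: 0.111
finger_force: 35.0
```

Call:
step_arm(series=[[0,2,0,0,0,0,0.95],[0,0,0,0,0,0,0.95],[0,0,0,0,0,0,0.95]])

```text
clock: 53.0
tool_pos: [0.5589, 0.3008, 0.0119]
eef_rot: [0.73, 0.683, -0.004, 0.003]
contact_force: [0.2, -14.9, 11.4]
opening: 0.109
finger_force: 35.0
```

```bash
python3 - <<'E'
from h import *
tool()
Z=[]
for n in('side',):
    _,d=snap(n);P=cloud(n,d).reshape(-1,3)
    u=np.array([.0628,.998]);o=np.array([.5602,.326]);X=(P[:,:2]-o)@u*1000;Y=(P[:,:2]-o)@[-u[1],u[0]]*1000
    m=(P[:,2]>.0265)&(P[:,2]<.036)&(abs(X)<25)&(abs(Y)<60)
    for a in range(-60,60,15):
        k=m&(Y>a)&(Y<a+15); print(a,k.sum(),np.histogram(X[k],bins=np.arange(-12,13,2))[0])
E
```

```text
t 53.0 tcp [558.9 300.8  11.9] yyaw -3.77 tilt [-0.12 -0.58] open mm 9.6 ff 35.0 F [  0.2 -14.9  11.4] q [-0.68  1.03  0.2   1.66 -0.36  0.49 -0.32]
-60 98 [ 0  0  2  6  4 11  6  7  6  6  9  4]
-45 147 [ 0  0  0  8 10 11 11  9  9 10  8  8]
-30 163 [ 0  0  1  9  9 13  5  9  9 14  9 10]
-15 197 [ 3  3  7 10  9 14 10  4 11 10  9  9]
0 199 [ 3  5  9  7 13 12  7 10  9 13 14  8]
15 172 [ 0  0  0 10  9 12 10 10 12  9  6 10]
30 169 [ 0  0  1  6 14 13 10  9 13  7 16 12]
45 74 [ 0  0  0 10  9  8  4  6  4  5  5  5]
```

The panel is square against the mouth; it stopped dead and the force rose to 15 N. I'll release the tab and go to the knob.

Call:
step_arm(series=[[0,-5,0,0,0,0,0.95],[0,0,0,0,0,0,0.95],[0,0,0,0,0,0,0.8],[0,0,0,0,0,0,0.6],[0,0,0,0,0,0,0.5],[0,0,0,0,0,0,0.5],[0,0,15,0,0,0,0.5],[0,0,30,0,0,0,0.5],[0,0,30,0,0,0,0.5],[0,0,20,0,0,0,0.5],[-12.9,-4.1,0,0,0,0.125,0.5],[-12.9,-4.1,0,0,0,0.125,0.5],[-12.9,-4.1,0,0,0,0.125,0.5],[-12.9,-4.1,0,0,0,0.125,0.5],[-12.9,-4.1,0,0,0,0.125,0.5],[-12.9,-4.1,0,0,0,0.125,0.5],[0,0,0,0,0,0,0.5],[0,0,0,0,0,0,0.5],[0,0,0,0,0,0,0.5]])

```text
clock: 54.95
tool_pos: [0.482, 0.2796, 0.1068]
eef_rot: [0.428, 0.904, -0.0, 0.0]
contact_force: [0.5, -0.4, -0.6]
opening: 0.498
finger_force: 0.0
```

```bash
python3 - <<'E'
from h import *
tool()
_,d=snap('side');P=cloud('side',d).reshape(-1,3)
m=(P[:,2]>.04)&(P[:,2]<.062)&(P[:,0]>.45)&(P[:,0]<.51)&(P[:,1]>.25)&(P[:,1]<.30);print('knob',m.sum(),P[m].mean(0))
u=np.array([.0628,.998]);o=np.array([.5602,.326]);X=(P[:,:2]-o)@u*1000;Y=(P[:,:2]-o)@[-u[1],u[0]]*1000
m=(P[:,2]>.0265)&(P[:,2]<.036)&(abs(X)<25)&(abs(Y)<60)
for a in range(-60,60,15):
    k=m&(Y>a)&(Y<a+15); print(a,k.sum(),np.histogram(X[k],bins=np.arange(-12,13,2))[0])
E
```

```text
t 54.95 tcp [482.  279.6 106.8] yyaw 39.28 tilt [ 0.03 -0.02] open mm 43.8 ff 0.0 F [ 0.5 -0.4 -0.6] q [-0.64  0.8   0.05  1.89 -0.07  0.46  0.15]
knob 74 [0.47924212 0.27938694 0.05236304]
-60 101 [ 0  0  0  9  6 12  4 10  3  8  8 10]
-45 151 [ 0  0  2 10  9 11  6 10 11  7 11  7]
-30 154 [ 0  0  1  8 11 10  6 11 10 12  9  7]
-15 194 [ 1  5  7  9 13 11  9 10  9 10 11  9]
0 202 [ 5  7  6  7 15  9  9  5 13  8 13 10]
15 165 [ 0  0  2  6 14  9 11 11  8 16  6  9]
30 160 [ 0  0  1  9 10 15  8 11 10  9 10 12]
45 72 [ 0  0  1  6 10 10  6  6  4  6  4  3]
```

Call:
step_arm(series=[[-1,-2.6,-20,0,0,0,0.5],[0,0,-25,0,0,0,0.5],[0,0,-20,0,0,0,0.5],[0,0,-4.8,0,0,0,0.5],[0,0,0,0,0,0,0.5],[0,0,0,0,0,0,0.7],[0,0,0,0,0,0,0.95],[0,0,0,0,0,0,0.95],[0,0,0,0,0,0,0.95],[0,0,0,0,0,0,0.95]], force=15)

```text
clock: 56.0
tool_pos: [0.4808, 0.2773, 0.0371]
eef_rot: [0.427, 0.904, 0.0, 0.0]
contact_force: [1.3, 1.4, 1.9]
opening: 0.129
finger_force: 15.0
```

```bash
python3 - <<'E'
from h import *
tool()
p=np.array([487.5,318.5]);k=r.get_state()['tool_pos'][:2]*1000
R=np.linalg.norm(k-p);a0=np.arctan2(*(k-p)[::-1]);a1=np.radians(-3.6);print(R,np.degrees(a0))
pts=[p+42.5*np.array([np.cos(t),np.sin(t)]) for t in np.linspace(a0,a1,14)]
print(np.diff(pts,axis=0).round(1).tolist())
E
```

```text
t 56.0 tcp [480.8 277.3  37.1] yyaw 39.41 tilt [0.05 0.03] open mm 11.4 ff 15.0 F [1.3 1.4 1.9] q [-0.62  0.91  0.03  1.91 -0.07  0.31  0.15]
41.741565028617664 -99.21698682129599
[[5.4, -0.5], [5.4, 0.2], [5.4, 0.9], [5.2, 1.6], [5.0, 2.2], [4.7, 2.8], [4.3, 3.4], [3.8, 3.9], [3.3, 4.4], [2.7, 4.8], [2.0, 5.1], [1.4, 5.3], [0.7, 5.4]]
```

Call:
step_arm(series=[[5.4,-0.5,0,0,0,0,0.95],[5.4,0.2,0,0,0,0,0.95],[5.4,0.9,0,0,0,0,0.95],[5.2,1.6,0,0,0,0,0.95],[5.0,2.2,0,0,0,0,0.95],[4.7,2.8,0,0,0,0,0.95],[4.3,3.4,0,0,0,0,0.95],[3.8,3.9,0,0,0,0,0.95],[3.3,4.4,0,0,0,0,0.95],[2.7,4.8,0,0,0,0,0.95],[2.0,5.1,0,0,0,0,0.95],[1.4,5.3,0,0,0,0,0.95],[0.7,5.4,0,0,0,0,0.95],[0,0.5,0,0,0,0,0.95],[0,0,0,0,0,0,0.95],[0,0,0,0,0,0,0.95]])

```text
clock: 57.6
tool_pos: [0.5296, 0.3178, 0.0367]
eef_rot: [0.427, 0.904, 0.001, -0.0]
contact_force: [2.2, -1.3, 1.9]
opening: 0.126
finger_force: 15.0
```

```bash
python3 - <<'E'
from h import *
tool()
E
```

```text
t 57.6 tcp [529.6 317.8  36.7] yyaw 39.44 tilt [0.01 0.06] open mm 11.1 ff 15.0 F [ 2.2 -1.3  1.9] q [-0.64  0.96  0.04  1.72 -0.08  0.46  0.14]
```

Call:
step_arm(series=[[0,-0.5,0,0,0,0,0.85],[0,0,0,0,0,0,0.7],[0,0,0,0,0,0,0.5],[0,0,0,0,0,0,0.5],[0,0,15,0,0,0,0.5],[0,0,35,0,0,0,0.5],[0,0,40,0,0,0,0.5],[0,0,40,0,0,0,0.5],[-5,-45,10,0,0,0,0.5],[-5,-45,0,0,0,0,0.5],[-5,-45,0,0,0,0,0.5],[-5,-45,0,0,0,0,0.5],[-5,-45,0,0,0,0,0.5],[-5,-45,0,0,0,0,0.5],[0,-30,0,0,0,0,0.5],[0,0,0,0,0,0,0.5],[0,0,0,0,0,0,0.5]])

```text
clock: 59.3
tool_pos: [0.4994, 0.0158, 0.1774]
eef_rot: [0.428, 0.904, -0.0, 0.0]
contact_force: [0.2, -0.1, -0.1]
opening: 0.499
finger_force: 0.0
```

```bash
python3 - <<'E'
from h import *
tool();s,d=snap('side','sf.png');t,_=snap('top','tf.png')
cv2.imwrite('pics/cf.png',np.hstack([cv2.resize(t[170:345,70:530],(460,175)).repeat(1,0),np.zeros((175,10,3),np.uint8)])) 
a=cv2.resize(t[190:340,60:200],None,fx=2.6,fy=2.6);b=cv2.resize(t[190:340,400:520],None,fx=2.6,fy=2.6)
cv2.imwrite('pics/cf.png',np.hstack([a,b]))
P=cloud('side',d).reshape(-1,3)
m=(P[:,2]>.044)&(P[:,2]<.062)&(P[:,0]>.5)&(P[:,0]<.56)&(P[:,1]>.29)&(P[:,1]<.34);print('knob',m.sum(),P[m].mean(0))
E
```

```text
t 59.3 tcp [499.4  15.8 177.4] yyaw 39.32 tilt [-0.01 -0.03] open mm 43.9 ff 0.0 F [ 0.2 -0.1 -0.1] q [-0.12  0.62 -0.    2.01  0.01  0.51  0.55]
knob 67 [0.53102275 0.31543076 0.05388457]
```

View pics/cf.png

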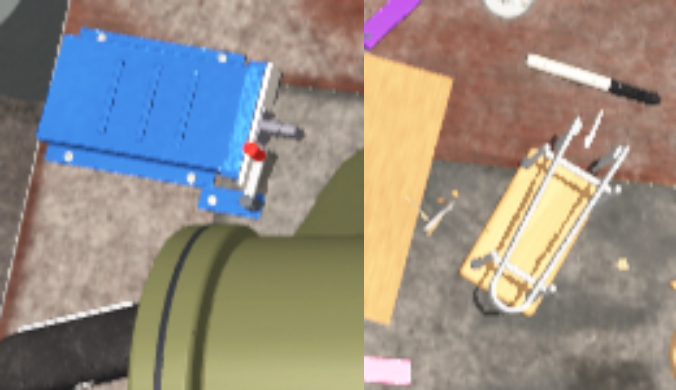

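The tray is home in the cover with its panel at the mouth. The catch is back across it (knob at (253,150), same spot as at the start), and the tongs are on the rest. I'm handing the job in.

```bash
python3 -c "
from plant import r
print(r.finish_job())"
```

```text
the job is handed in; nothing more can be done
None
```

I handed the job in after about 60 s of robot time: four bars in lanes of their own, tongs back on the rest, tray shut in the cover and the catch across its panel; `finish_job` returned no verdict, and the last bar took two tries with the tongs after they tipped in the grip.

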